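Put the microscope stage plates back in their rack and latch it

ROBOT

A 7-joint arm with a two-finger parallel gripper is mounted at the origin on the work surface. World frame = base frame: x ahead of the robot, y to its left, z up, the work surface at z = 0. Lengths are in m, angles in rad, forces in N, time in s.
With the tool pointing down it reaches from about 0.375 to 0.925 m from the base axis. Payload 3.1 kg.
Tool frame: the origin (TCP) lies between the finger pads; the fingertips stand 14 mm ahead of it and the grasp point (between the pads) lies 5 mm behind it; x points along the fingers, z is the direction in which the jaws open and shut, and the axes are right-handed (so a half turn about x gives the same grasp; the last joint's range is limited). The gripper opens to 85 mm and grips with 20 to 120 N. Pads are 22 mm wide; open, the fingers measure 114 mm over their backs; the gripper's body (76 mm by 85 mm) begins 54 mm behind the grasp point. The pads swing forward as they close: fully open they stand 13 mm farther back than shut.
Start: joints at [1.134, 0.383, 0.044, 1.598, -0.018, 1.161, -0.05], TCP at [0.216, -0.613, 0.245] pointing down, gripper open.
Joint ranges: [-2.61, 2.61], [-0.41, 2.15], [-1.48, 1.57], [0, 2.5], [-1.57, 4.71], [0.05, 1.97], [-2.85, 2.85]. Speed limits (rad/s): [2.79, 2.79, 3.14, 3.14, 3.14, 3.14, 3.14].

INTERFACE

Orientations are given as [roll, pitch, yaw] about the fixed x, y, z axes, in that order (R = Rz(yaw) Ry(pitch) Rx(roll)).
In Python, from plant import env gives the robot as it stands. The module is installed in compiled form; this text tells all that it offers.
- The arm moves only by the tool arm_command, never from a script. Its argument "rows" is a list of rows, each a list of 7 numbers: the turn, a rotation vector about the tool's x, y, z in degrees, then the shift along the tool's x, y, z in mm, then the opening in per cent of the stroke, from 0 (shut) to 100 (fully open). A call has exactly 8 rows; each row shifts and turns the commanded pose from where the row before left it, along the tool's axes as they then stand; what a row does not reach is not made up. A row lasts 1/10 s, in which the tool goes at most 50 mm and 8.59 degrees, less where a joint would pass 70% of its speed; a pose out of reach is approached as far as the arm can. A call with a gripper value outside its range is refused whole. The fingers move at their own pace and stop on an object; the grip force is fixed at half the most. Time passes only in rows, so rows that do not move let the fingers close, or fill a call up. It gives the time, the measured TCP pose, the force and the opening at its end, in the units of the state.
- env.sense(): the state, without advancing time (a new reading comes with each control period).
- env.camera(name): name is "scene" or "top" or "wrist"; returns a dict with "color" (400x640x3 uint8, blue, green, red), "z_map" (400x640 float32, m along the optical axis (not along the pixel's ray), 0 where there is no reading), "fx", "fy", "cx", "cy" (pixels), "distortion" ([k1, k2, p1, p2, k3] as OpenCV has them; the pictures are not rectified), "rvec" (rotation vector, rad) and "tvec" (3), from world to camera coordinates, as OpenCV has them. Camera axes: x right, y down, z forward; pixel columns grow to the right and rows downward; lengths in m; the calibration is good to about 2 mm. A picture is of the moment at which its call begins.
- env.close_job(): hands the job in, once; it reports no verdict.
The state is a dict: "time_s": time; "joints": joint angles; "joint_vel": joint speeds; "joint_efforts": joint torques, N m; "ee_pos": TCP position; "ee_rot": TCP orientation; "wrist_force": force on the tool from outside, world axes, zero at the start; "moment": the same for the moment, N m; "opening": finger opening in m.
Only numpy, scipy, OpenCV 4.12 (cv2) and the standard library are available. Lean on these libraries where they do the work, as an engineer would, in place of code of your own. Each camera call takes 0.05 s, during which the arm holds its last target.

TASK

Put the two microscope stage plates lying on the bench back in the slotted rack: first the solid one into the lowest slot, then the one with the big round opening into the top slot, each slid fully home and let go with its grip block pointing out of the open front. Then turn the black latch knob clockwise until it clicks past its detent and its rod stands across the front of the plates. Leave the plate that is already stored in the rack where it is, and do not knock over the amber bottle.

Things in the scene. Friction and masses are not known exactly. Their poses are not given: they have to be found in the camera images.
- rack: Fixed grey rack, 96 mm wide, 87 mm tall, height above the bench varies. Open front at own -x; plates slide in along +x. Four slots 18 mm apart: floors 15, 33, 51, 69 mm above the origin, each 10 mm high, 84 mm wide; white ribs carry a plate by its two side edges; walls begin 32 mm in front (-x) of the origin. Origin: rack underside, below the disc centre of a plate that is home against the back stops.
- bottom_slot (a point): Where the disc centre (half-way up its thickness) of a plate fully home in the lowest slot lies: 17 mm above the rack's origin. Axes as the rack's.
- top_slot (a point): The same for the top slot: 71 mm above the rack's origin. Axes as the rack's.
- solid_disc (a point): Centre (half-way up) of the solid white plate's disc: no opening, 80 mm diameter, 4 mm thick, about 60 g; at the start it lies flat on the bench. An upright block (10 mm wide along own y, 16 mm along own x, top 32 mm above the plate's underside) stands 56 mm from the disc centre towards own -x, on a neck 10 mm wide, 4 mm thick.
- solid_grip (a point): Point to grip the solid plate: in its upright block, 22 mm above the plate's underside, 56 mm from the disc centre. Axes as the plate's: the 10 mm width is along y.
- open_disc (a point): Centre (half-way up) of the open white plate: 80 mm diameter, 4 mm thick, with a round opening of 46 mm, about 50 g; at the start it lies flat on the bench. An upright block (10 mm wide along own y, 16 mm along own x, top 32 mm above the plate's underside) stands 56 mm from the disc centre towards own -x, on a neck 10 mm wide, 4 mm thick.
- open_grip (a point): Point to grip the open plate: in its upright block, 22 mm above the plate's underside, 56 mm from the disc centre. Axes as the plate's: the 10 mm width is along y.
- latch (a joint): Latch angle, rad: 0 at the start (open), grows as the knob turns clockwise seen from above, stop at 1.4 (closed). A detent (0.15 N m) holds it at 0 and springs it back there if let go before its crest at 0.85; past about 1.0 it snaps to 1.4 and stays. A 105 mm arm with an upright rod, 16 to 84 mm above the rack's origin, turns with it and, closed, stands 4 mm clear of plates that are home.
- latch_grip (a point): Where to grip the latch knob, on its upright axis, 43 mm in front (-x) of the rack's origin, 127 mm to its -y side, 90 mm above it: a black bar 40 mm long, 14 mm thick, 34 mm tall, its top 10 mm above this point. Own x runs along the bar, own y along the arm; the bar points 1.4 minus the joint value (rad, counter-clockwise from above) from the rack's x axis.
- stored_disc (a point): Plain white disc without a grip, 78 mm diameter, 4 mm thick, already lying in the second slot from below; to be left there. Point at its centre.
- bottle_mid (a point): Amber bottle with a black cap standing on the bench, 52 mm diameter, 120 mm tall; point on its axis half-way up. Must stay standing.
There are look-alikes about, which are no part of the job. Leave any pink look-alike of the part that bears solid_disc alone.

How it is judged:
On the way, in this order (a step that is already met when the one before it is completed fails the run):
1. the solid plate is fully home in the lowest slot and released (x of solid_disc in the frame of bottom_slot between -0.005 and 0.004 m and y of solid_disc in the frame of bottom_slot between -0.005 and 0.005 m and z of solid_disc in the frame of bottom_slot between -0.004 and 0.006 m and angle between solid_disc's own z axis and vertical below 0.08 rad and contact force between the fingers and solid below 0.05 N), for 0.2 s.
2. then the open plate is fully home in the top slot and released (x of open_disc in the frame of top_slot between -0.005 and 0.004 m and y of open_disc in the frame of top_slot between -0.005 and 0.005 m and z of open_disc in the frame of top_slot between -0.004 and 0.006 m and angle between open_disc's own z axis and vertical below 0.08 rad and contact force between the fingers and open below 0.05 N), for 0.2 s.
3. then the latch is turned past its click, closed (value of joint latch above 1.25 rad), for 0.2 s.
At the end, for the whole second after the job is handed in: The solid plate is home in the lowest slot and the open plate in the top slot (disc centres within 5 mm of home, not more than 4 mm past it, between 4 mm below and 6 mm above, level within 0.08 rad), both released and at rest; the latch is closed beyond 1.25 rad, and the bottle stands (all of step 1 and all of step 2 and value of joint latch above 1.25 rad and angle between bottle_mid's own z axis and vertical below 0.3 rad and linear speed of each of solid, open below 0.02 m/s); the robot touches nothing.
It fails at once if the plate already stored in the rack is pushed more than 12 mm (distance of stored_disc from where it was at the start of the episode above 0.012 m).
It fails at once if the amber bottle is knocked over (angle between bottle_mid's own z axis and vertical above 0.6 rad).
It also fails if it takes over 72 s, if anything falls off the work surface, if the arm or the gripper's body presses on something with over 40 N, if the wrist force passes 120 N, or if a joint passes its speed limit or range.

## Working session

There is one attempt and no reset: what is moved stays moved. The work goes in short steps, Python scripts to look and compute and a tool call to move; the robot and the scene stay as the last step left them, time stands still between calls to the robot, and variables do not carry over. Pictures are saved under pics/ and viewed, and the job is handed in when it is done.

Besides the shell and the picture viewer there is one more tool, called after "Call:" as name(argument=value, ...), one argument or row to a line, values as JSON. arm_command: Moves the arm, as the interface text tells. Its arguments: {"type":"object","properties":{"rows":{"type":"array","items":{"type":"array","items":{"type":"number"}}}},"required":["rows"]}

```bash
mkdir -p pics; cat > h.py <<'E'
import numpy as np, cv2
from plant import env
from scipy.spatial.transform import Rotation as R
def cam(n,save=None):
    c=env.camera(n)
    if save: cv2.imwrite('pics/'+save,c['color'])
    return c
def mats(c):
    K=np.array([[c['fx'],0,c['cx']],[0,c['fy'],c['cy']],[0,0,1.]])
    Rm=cv2.Rodrigues(np.array(c['rvec'],float))[0]
    return K,np.array(c['distortion'],float),Rm,np.array(c['tvec'],float).reshape(3)
def ray(c,uv):
    K,d,Rm,t=mats(c)
    p=cv2.undistortPoints(np.array(uv,float).reshape(-1,1,2),K,d).reshape(-1,2)
    dirs=np.c_[p,np.ones(len(p))]@Rm
    return -Rm.T@t,dirs
def onplane(c,uv,z):
    o,d=ray(c,uv); s=(z-o[2])/d[:,2]
    return o+d*s[:,None]
def proj(c,P):
    K,d,Rm,t=mats(c)
    return cv2.projectPoints(np.array(P,float).reshape(-1,3),np.array(c['rvec'],float),t,K,d)[0].reshape(-1,2)
def cloud(c):
    h,w=c['z_map'].shape
    v,u=np.mgrid[:h,:w]
    o,d=ray(c,np.c_[u.ravel(),v.ravel()])
    P=o+d*c['z_map'].reshape(-1,1)
    P[c['z_map'].ravel()==0]=np.nan
    return P.reshape(h,w,3)
E
python3 - <<'E'
from h import *
for n in ['scene','top','wrist']:
    c=cam(n,n+'0.png'); o,_=ray(c,[[320,200]]); print(n,o,c['fx'],c['distortion'])
print(env.sense())
E
```

```text
scene [1.36422126 0.0929006  0.5618471 ] 410.7253431821051 [-0.0145861  0.         0.         0.         0.       ]
top [ 0.44796223 -0.0625293   1.28060016] 469.9792441943 [0.04799719 0.         0.         0.         0.        ]
wrist [ 0.28123579 -0.58939312  0.3730872 ] 292.98999988081965 [-0.03226321  0.          0.          0.          0.        ]
{'time_s': 0.15, 'joints': array([ 1.13418145,  0.3836546 ,  0.04383116,  1.5991923 , -0.01789532,
        1.16117676, -0.04987053]), 'joint_vel': array([ 1.92182432e-03, -8.50881514e-04,  8.09907152e-05, -3.66413437e-03,
        4.48074998e-04, -3.19511096e-04,  2.12684673e-03]), 'joint_efforts': array([ 2.36001193e-03, -4.34051049e+01,  1.02674581e+00, -2.49978232e+01,
        1.06494664e-02,  7.22847646e-03,  1.54161108e-05]), 'ee_pos': array([ 0.2158212 , -0.61238942,  0.24418049]), 'ee_rot': array([-3.09082586,  1.56875747,  1.96049797]), 'wrist_force': array([-0.60577944, -0.51230633,  0.29718431]), 'moment': array([0.00350919, 0.0075449 , 0.02842359]), 'opening': 0.08563635575016669}
```

View pics/scene0.png

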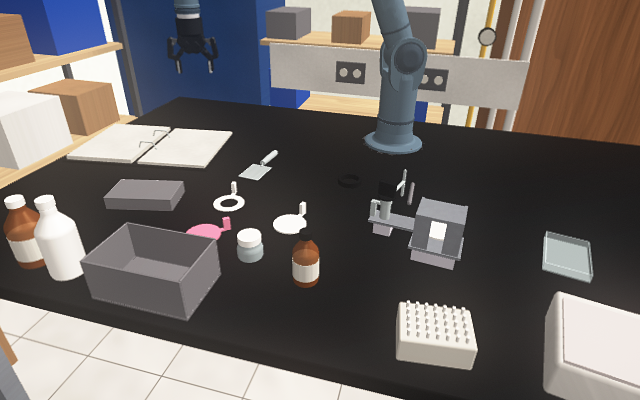

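View pics/top0.png

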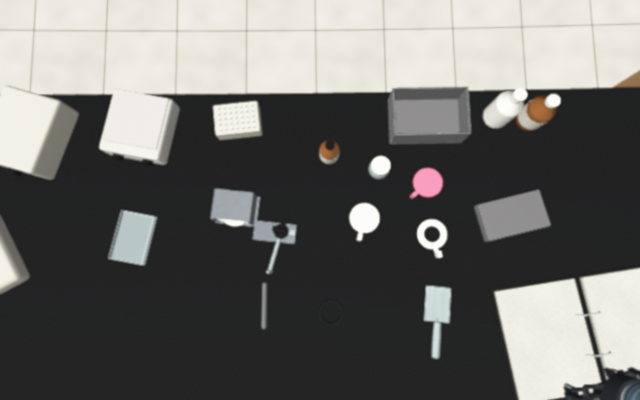

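View pics/wrist0.png

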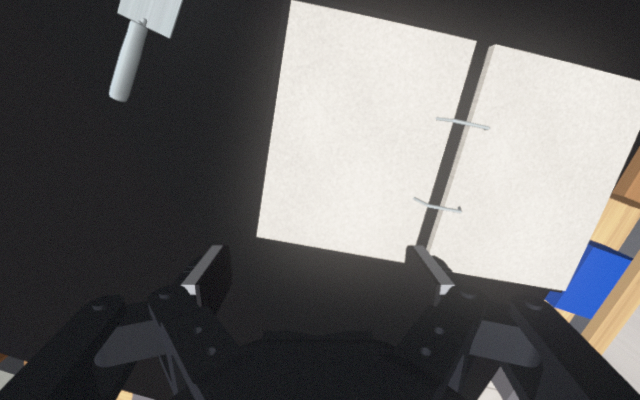

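The top view has robot-ahead pointing up and robot-left pointing left. The solid plate is at (364,217) with its block at (360,237). The open plate is at (432,234) with its block at (437,253). The pink look-alike is at (427,182), the rack at (232,205) with its front facing the robot (down), the knob at (281,230), and the bottle at (329,152). Next I'll measure them.

```bash
cat > m.py <<'E'
from h import *
c=cam('top'); s=cam('scene')
P=cloud(c); Q=cloud(s)
im=c['color']
for n,C,k in (('top',c,(180,120,330,300)),('scene',s,(180,160,490,290))):
    y0=k[1]
cv2.imwrite('pics/topzoomA.png',cv2.resize(im[170:300,190:350],None,fx=5,fy=4.5,interpolation=cv2.INTER_CUBIC))
cv2.imwrite('pics/topzoomB.png',cv2.resize(im[150:280,330:470],None,fx=5,fy=4.5,interpolation=cv2.INTER_CUBIC))
cv2.imwrite('pics/scenezoomA.png',cv2.resize(s['color'][160:280,350:490],None,fx=5,fy=5,interpolation=cv2.INTER_CUBIC))
hsv=cv2.cvtColor(im,cv2.COLOR_BGR2HSV)
m=((hsv[...,1]<40)&(hsv[...,2]>180)).astype(np.uint8)
n,l,st,ce=cv2.connectedComponentsWithStats(m)
for i in range(1,n):
    if st[i,4]>60 and 130<ce[i,1]<300 and 200<ce[i,0]<480:
        pts=P[l==i]; print(i,st[i],ce[i].round(1),'z med/max',np.nanmedian(pts[:,2]).round(4),np.nanmax(pts[:,2]).round(4), onplane(c,[ce[i]],.004).round(4))
for name,(u,v) in dict(rack=(232,200),knob=(281,230),base=(262,236),arm=(273,255),rod=(268,271),bottle=(329,147),stick=(264,305),bench=(330,280)).items():
    print(name,P[v,u].round(4))
E
python3 m.py
```

```text
5 [370 156  20  20 319] [379.6 165.6] z med/max 0.0533 0.0607 [[ 0.7303 -0.2304  0.004 ]]
6 [350 203  29  38 733] [363.8 218.5] z med/max 0.0033 0.0362 [[ 0.5834 -0.1824  0.004 ]]
8 [218 218  30   8 154] [232.9 221.4] z med/max 0.066 0.1197 [[0.581  0.1739 0.004 ]]
9 [417 219  30  39 545] [432.2 235.7] z med/max 0.0031 0.0361 [[ 0.534  -0.3667  0.004 ]]
11 [269 239  11  31  71] [273.8 253.5] z med/max 0.0883 0.0933 [[0.4924 0.0629 0.004 ]]
rack [0.6226 0.1557 0.118 ]
knob [0.5447 0.0329 0.1314]
base [0.5377 0.0909 0.0358]
arm [0.4857 0.0566 0.0883]
rod [0.4463 0.0657 0.1182]
bottle [ 0.7554 -0.0883  0.1175]
stick [0.3583 0.0875 0.0124]
bench [ 0.4195 -0.0874 -0.0028]
```

View pics/topzoomA.png

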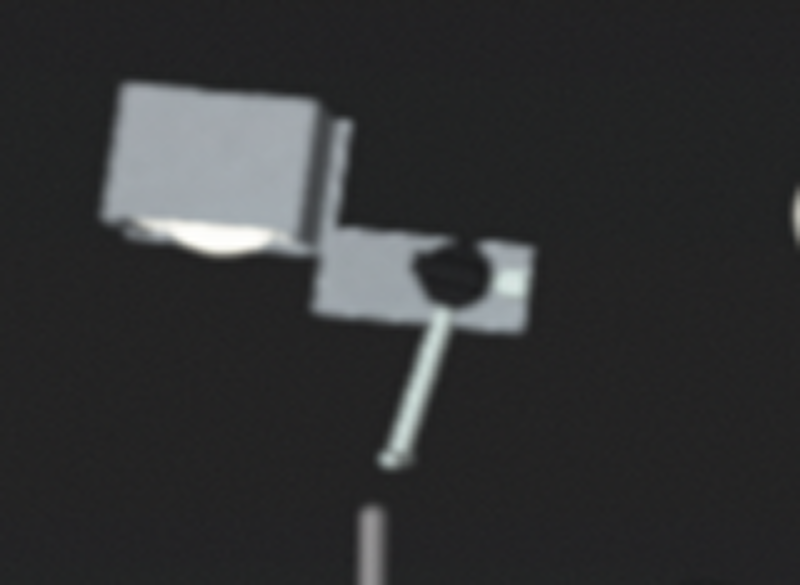

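View pics/topzoomB.png

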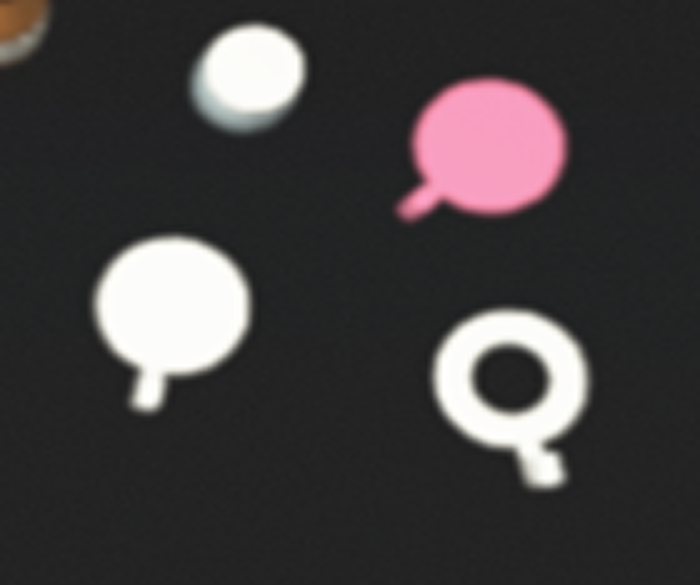

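View pics/scenezoomA.png

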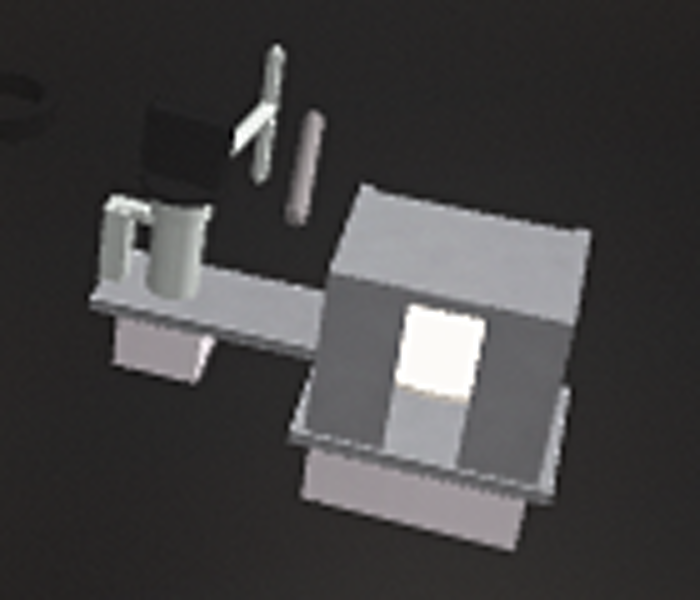

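```bash
cat > m2.py <<'E'
from h import *
from scipy.optimize import least_squares
c=cam('top'); P=cloud(c); im=c['color']
hsv=cv2.cvtColor(im,cv2.COLOR_BGR2HSV)
m=((hsv[...,1]<60)&(hsv[...,2]>130)).astype(np.uint8)
n,l,st,ce=cv2.connectedComponentsWithStats(m)
for nm,(u,v) in dict(solid=(352,218),open=(421,234)).items():
    mm=(l==l[v,u]).astype(np.uint8)
    ct=max(cv2.findContours(mm,cv2.RETR_EXTERNAL,cv2.CHAIN_APPROX_NONE)[0],key=len).reshape(-1,2)
    W=onplane(c,ct,.004)[:,:2]
    ok=np.ones(len(W),bool)
    for _ in range(5):
        r=least_squares(lambda p:np.hypot(*(W[ok]-p[:2]).T)-p[2],[*W.mean(0),.04],loss='soft_l1',f_scale=.001).x
        ok=abs(np.hypot(*(W-r[:2]).T)-r[2])<.003
    print(nm,'disc',r.round(4),ok.sum(),len(W))
    hi=(mm>0)&(P[...,2]>.015)&(np.hypot(P[...,0]-r[0],P[...,1]-r[1])>.043)
    H=P[hi]; print(' block pts',len(H),H.mean(0).round(4)); 
    # block/neck pixels beyond disc
    d=H.mean(0)[:2]-r[:2]; print(' dist',np.hypot(*d).round(4),'plate yaw deg',np.degrees(np.arctan2(-d[1],-d[0])).round(2))
# rack top
T=(abs(P[...,2]-.118)<.004)
n,l,st,ce=cv2.connectedComponentsWithStats(T.astype(np.uint8))
mm=(l==l[200,232]).astype(np.uint8)
ct=max(cv2.findContours(mm,cv2.RETR_EXTERNAL,cv2.CHAIN_APPROX_NONE)[0],key=len).reshape(-1,2)
W=onplane(c,ct,.1205)[:,:2]
(cx,cy),(w,h),a=cv2.minAreaRect((W*1000).astype(np.float32)); print('rack top',cx,cy,w,h,a, P[mm>0][:,2].mean(), P[mm>0][:,2].std())
print(cv2.boxPoints(((cx,cy),(w,h),a)))
s=env.sense(); Rt=R.from_euler('xyz',s['ee_rot']).as_matrix(); print(Rt.round(3))
w=cam('wrist'); K,d,Rm,t=mats(w); o=-Rm.T@t
print('cam in tool',(Rt.T@(o-s['ee_pos'])).round(4),'cam axes in tool\n',(Rt.T@Rm.T).round(3))
E
python3 m2.py
```

```text
solid disc [ 0.5861 -0.1832  0.0411] 82 100
 block pts 26 [ 0.5327 -0.1676  0.0293]
 dist 0.0556 plate yaw deg -16.28
open disc [ 0.5393 -0.3655  0.0406] 80 102
 block pts 31 [ 0.485  -0.3746  0.0291]
 dist 0.055 plate yaw deg 9.46
rack top 609.838623046875 156.1194610595703 97.97543334960938 75.47493743896484 83.2013168334961 0.116650151504749 0.0016629245880784365
[[566.5673   111.94362 ]
 [641.51154  103.008804]
 [653.1099   200.2953  ]
 [578.1657   209.23012 ]]
[[-0.     0.943  0.332]
 [ 0.001  0.332 -0.943]
 [-1.    -0.    -0.001]]
cam in tool [-1.291e-01  6.930e-02 -1.000e-04] cam axes in tool
 [[-0.001 -0.274  0.962]
 [-0.001 -0.962 -0.274]
 [ 1.    -0.001  0.   ]]
```

Call:
arm_command(
  rows=[
    [0, 0, 0, 0, 27, -12.4, 100],
    [0, 0, 0, 0, 27, -12.4, 100],
    [0, 0, 0, 0, 27, -12.4, 100],
    [0, 0, 0, 0, 27, -12.4, 100],
    [0, 0, 0, 0, 27, -12.4, 100],
    [0, 0, 0, 0, 27, -12.4, 100],
    [0, 0, 0, 0, 27, -12.4, 100],
    [0, 0, 0, 0, 27, -12.4, 100],
  ],
)

```text
time_s: 1.15
ee_pos: [0.3876, -0.4468, 0.2454]
ee_rot: [0.372, 1.57, -0.86]
wrist_force: [0.1, -0.2, -0.1]
opening: 0.0854
```

Call:
arm_command(
  rows=[
    [0, 0, 0, 0, 27, -12.4, 100],
    [0, 0, 0, 0, 27, -12.4, 100],
    [0, 0, 0, 0, 27, -12.4, 100],
    [0, 0, 0, 0, 27, -12.4, 100],
    [0, 0, 0, 0, 27, -12.4, 100],
    [0, 0, 0, 0, 27, -12.4, 100],
    [0, 0, 0, 0, 27, -12.4, 100],
    [0, 0, 0, 0, 0, 0, 100],
  ],
)

```text
time_s: 1.95
ee_pos: [0.5405, -0.2969, 0.2455]
ee_rot: [2.074, 1.566, 0.851]
wrist_force: [0.0, 1.3, -0.1]
opening: 0.0854
```

```bash
python3 - <<'E'
from h import *
c=cam('wrist','w1.png')
print(env.sense()['ee_pos'],env.sense()['time_s'])
E
```

```text
[ 0.53831905 -0.29974344  0.2453184 ] 2.0
```

View pics/w1.png

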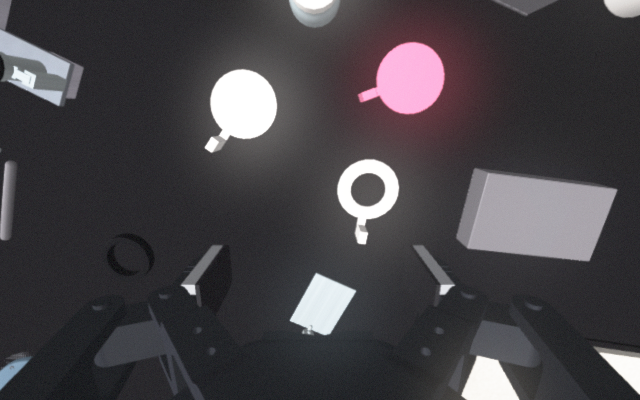

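The wrist view shows the solid disc at (243,103) with its block at (215,144). The open disc is at (368,188) with its block at (361,236), and the pink one is at (410,78).

```bash
cat > plates.py <<'E'
from h import *
from scipy.optimize import least_squares
def plate(c,P,u,v,thr=150):
    hsv=cv2.cvtColor(c['color'],cv2.COLOR_BGR2HSV)
    m=((hsv[...,1]<60)&(hsv[...,2]>thr)).astype(np.uint8)
    n,l,st,ce=cv2.connectedComponentsWithStats(m)
    mm=(l==l[v,u]).astype(np.uint8)
    ct=max(cv2.findContours(mm,cv2.RETR_EXTERNAL,cv2.CHAIN_APPROX_NONE)[0],key=len).reshape(-1,2)
    W=onplane(c,ct,.004)[:,:2]
    ok=np.ones(len(W),bool)
    for _ in range(5):
        r=least_squares(lambda p:np.hypot(*(W[ok]-p[:2]).T)-p[2],[*W.mean(0),.04],loss='soft_l1',f_scale=.001).x
        ok=abs(np.hypot(*(W-r[:2]).T)-r[2])<.002
    dd=np.hypot(P[...,0]-r[0],P[...,1]-r[1])
    nb=(dd<.08)
    hi=nb&(P[...,2]>.027)&(dd>.043)
    H=P[hi]
    # top face of block
    d=np.median(H,0)[:2]-r[:2]
    rect=cv2.minAreaRect((H[:,:2]*1000).astype(np.float32))
    print('disc',r.round(4),ok.sum(),len(W),'z',np.nanmedian(P[nb&(dd<.038)&(dd>.026)][:,2]).round(4),'blocktop',len(H),np.median(H,0).round(4),'dist',np.hypot(*d).round(4),'yaw',np.degrees(np.arctan2(-d[1],-d[0])).round(2),rect)
    return r
if __name__=='__main__':
    c=cam('wrist'); P=cloud(c)
    plate(c,P,243,103); plate(c,P,347,188)
E
python3 plates.py; ls
```

```text
disc [ 0.5873 -0.1837  0.0401] 187 240 z 0.0044 blocktop 4247 [ 0.5272 -0.233   0.3142] dist 0.0778 yaw 39.35 ((528.6881103515625, -201.04721069335938), (77.80811309814453, 16.775365829467773), 81.74999237060547)
disc [ 0.5404 -0.3661  0.0398] 163 218 z 0.3006 blocktop 13179 [ 0.5579 -0.3065  0.3196] dist 0.0621 yaw -106.37 ((527.92529296875, -345.7569885253906), (117.15715789794922, 47.48244857788086), 52.96051788330078)
h.py
m.py
m2.py
pics
plates.py
```

```bash
sed -i 's/(P\[...,2\]>.027)&/(P[...,2]>.027)\&(P[...,2]<.04)\&/' plates.py; python3 plates.py
```

```text
disc [ 0.5873 -0.1838  0.0401] 187 240 z 0.0044 blocktop 128 [ 0.5342 -0.1686  0.0322] dist 0.0552 yaw -15.94 ((533.800537109375, -168.07411193847656), (9.502201080322266, 15.947822570800781), 72.810302734375)
disc [ 0.5402 -0.3661  0.0399] 166 219 z 0.3025 blocktop 110 [ 0.4858 -0.3766  0.0325] dist 0.0555 yaw 10.97 ((485.4693908691406, -377.0862121582031), (15.771782875061035, 9.980628967285156), 11.100119590759277)
```

Call:
arm_command(
  rows=[
    [0, 0, 0, 2.3, 14.3, -37.4, 100],
    [0, 0, 0, 2.3, 14.3, -37.4, 100],
    [0, 0, 0, 2.3, 14.3, -37.4, 100],
    [0, 0, 0, 2.3, 14.3, -37.4, 100],
    [0, 0, 0, 2.3, 14.3, -37.4, 100],
    [0, 0, 0, 2.3, 14.3, -37.4, 100],
    [0, 0, 0, 2.3, 14.3, -37.4, 100],
    [0, 0, 0, 2.3, 14.3, -37.4, 100],
  ],
)

```text
time_s: 2.9
ee_pos: [0.5443, 0.016, 0.227]
ee_rot: [-0.069, 1.569, -1.305]
wrist_force: [-0.5, -0.2, 0.5]
opening: 0.0857
```

Call:
arm_command(
  rows=[
    [0, 0, 0, 2.3, 14.3, -37.4, 100],
    [0, 0, 0, 2.3, 14.3, -37.4, 100],
    [0, 0, 0, 2.3, 14.3, -37.4, 100],
    [6.5, 0, 0, 0, 0, 0, 100],
    [6.5, 0, 0, 0, 0, 0, 100],
    [6.5, 0, 0, 0, 0, 0, 100],
    [6.5, 0, 0, 0, 0, 0, 100],
    [0, 0, 0, 0, 0, 0, 100],
  ],
)

```text
time_s: 3.7
ee_pos: [0.5482, 0.1348, 0.22]
ee_rot: [0.203, 1.569, -1.486]
wrist_force: [0.3, -0.7, 0.2]
opening: 0.0858
```

```bash
python3 - <<'E'
from h import *
c=cam('wrist','w2.png')
s=env.sense();print(s['ee_pos'],s['time_s'],R.from_euler('xyz',s['ee_rot']).as_matrix().round(4), s['joints'].round(3))
np.save('w2.npy',c,allow_pickle=True)
P=cloud(c)
m=(abs(P[...,2]-.1205)<.004)&(P[...,1]>.08)
m[:,:]=m
n,l,st,ce=cv2.connectedComponentsWithStats(m.astype(np.uint8))
i=1+np.argmax(st[1:,4]); mm=(l==i).astype(np.uint8)
print(st[i],ce[i],P[mm>0].mean(0),P[mm>0][:,2].std())
zt=np.median(P[mm>0][:,2])
ct=max(cv2.findContours(mm,cv2.RETR_EXTERNAL,cv2.CHAIN_APPROX_NONE)[0],key=len)
W=onplane(c,ct.reshape(-1,2),zt)[:,:2]
r=cv2.minAreaRect((W*1000).astype(np.float32)); print(zt,r,cv2.boxPoints(r))
print('bench z',np.nanmedian(P[(abs(P[...,2])<.01)][:,2]))
k=(P[...,2]>.126)&(P[...,2]<.142)&(P[...,1]<.08)&(P[...,1]>-.0)&(abs(P[...,0]-.545)<.04)
H=P[k]; r=cv2.minAreaRect((H[:,:2]*1000).astype(np.float32)); print('knob',len(H),np.median(H,0),r)
E
```

```text
[0.54811324 0.13512835 0.21997633] 3.75 [[ 1.000e-04  9.933e-01 -1.155e-01]
 [-1.100e-03 -1.155e-01 -9.933e-01]
 [-1.000e+00  3.000e-04  1.100e-03]] [ 0.     0.273 -0.365  1.816  0.111  1.073 -2.093]
[  214    75   130   102 11645] [279.61786174 124.25839416] [0.61311359 0.15604095 0.11770191] 0.0006116765983048761
0.11767008413027197 ((611.1300659179688, 156.60560607910156), (96.56816101074219, 75.8935317993164), 83.09434509277344) [[567.6532   113.234314]
 [642.9961   104.10928 ]
 [654.60693  199.9769  ]
 [579.26404  209.10193 ]]
bench z 0.0006107182517220977
knob 903 [0.54770371 0.03786543 0.13042469] ((546.7994995117188, 37.30712127685547), (40.05785369873047, 14.29150390625), 73.35105895996094)
```

View pics/w2.png

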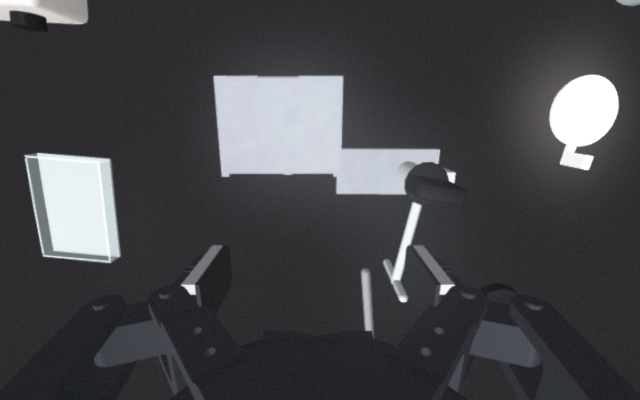

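The rack measures yaw -6.9°. Its origin is about (0.605, 0.1576, 0.030), and the front edge and the knob agree to within 1 mm. Next I'll fetch the solid plate.

Call:
arm_command(
  rows=[
    [0, 0, 0, 0, 2.9, 43.2, 100],
    [0, 0, 0, 0, 2.9, 43.2, 100],
    [0, 0, 0, 0, 2.9, 43.2, 100],
    [0, 0, 0, 0, 2.9, 43.2, 100],
    [0, 0, 0, 0, 2.9, 43.2, 100],
    [0, 0, 0, 0, 2.9, 43.2, 80],
    [0, 0, 0, 0, 2.9, 43.2, 80],
    [4.8, 0, 0, 0, 0, 0, 70],
  ],
)

```text
time_s: 4.55
ee_pos: [0.5309, -0.1765, 0.2201]
ee_rot: [0.083, 1.565, -1.701]
wrist_force: [-1.4, -0.0, -0.5]
opening: 0.0598
```

Call:
arm_command(
  rows=[
    [4.8, 0, 0, 0, 0, 0, 70],
    [0, 0, 0, 40, 0, 0, 70],
    [0, 0, 0, 40, 0, 0, 70],
    [0, 0, 0, 40, 0, 0, 70],
    [0, 0, 0, 0, 0, 0, 70],
    [0, 0, 0, 0, 0, 0, 70],
    [0, 0, 0, 0, 0, 0, 70],
    [0, 0, 0, 0, 0, 0, 70],
  ],
)

```text
time_s: 5.35
ee_pos: [0.5356, -0.1662, 0.1028]
ee_rot: [1.574, 1.565, -0.28]
wrist_force: [0.3, 0.3, 0.2]
opening: 0.06
```

```bash
cat > st.py <<'E'
from h import *
import sys
def st(target=None,a=None):
    s=env.sense(); Rt=R.from_euler('xyz',s['ee_rot']).as_matrix()
    print('t',s['time_s'],'pos',s['ee_pos'].round(4),'jaw ang',np.degrees(np.arctan2(Rt[1,2],Rt[0,2])).round(2),'tilt x',Rt[:,0].round(4),'F',s['wrist_force'].round(2),'M',s['moment'].round(2),'open',round(float(s['opening']),4),'j',s['joints'].round(2))
    if target is not None:
        d=Rt.T@(np.array(target)-s['ee_pos'])*1000; print('shift tool mm',d.round(1))
    if a is not None:
        c,q=np.cos(np.radians(a)),np.sin(np.radians(a))
        G=np.c_[[0,0,-1],[-q,c,0],[c,q,0]]
        print('rotvec deg',np.degrees(R.from_matrix(Rt.T@G).as_rotvec()).round(2))
if __name__=='__main__':
    v=[float(x) for x in sys.argv[1:]]
    st(v[:3] if len(v)>=3 else None, v[3] if len(v)>3 else None)
E
python3 st.py .5336 -.1681 .020 -106.2
python3 - <<'E'
from h import *
c=cam('wrist','w3.png'); P=cloud(c)
hi=(P[...,2]>.027)&(P[...,2]<.04)&(abs(P[...,0]-.533)<.03)&(abs(P[...,1]+.168)<.03); H=P[hi]
print(len(H),np.median(H,0),cv2.minAreaRect((H[:,:2]*1000).astype(np.float32)))
E
```

```text
t 5.35 pos [ 0.5356 -0.1662  0.1028] jaw ang -106.18 tilt x [ 0.0053 -0.0015 -1.    ] F [0.29 0.29 0.17] M [ 0.   -0.01 -0.07] open 0.06 j [ 0.36  0.39 -0.16  1.92  0.08  0.83 -1.69]
shift tool mm [82.8 -1.8  2.4]
rotvec deg [ 0.02 -0.   -0.32]
318 [ 0.5343043  -0.16832283  0.03235973] ((533.5037231445312, -168.06423950195312), (9.519158363342285, 16.037296295166016), 73.73388671875)
```

View pics/w3.png

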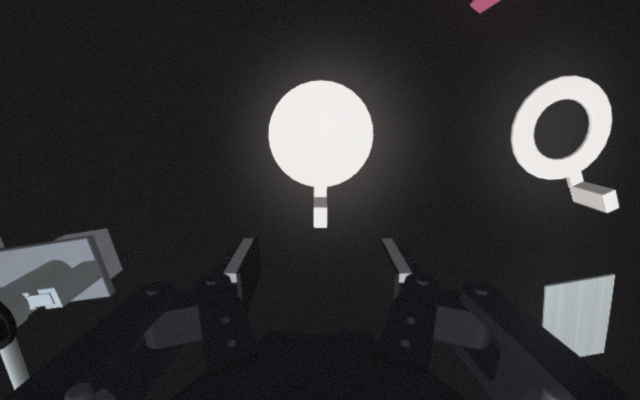

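The wrist view shows the block at (320,210), centred between the fingers. Both measurements of the block agree.

Call:
arm_command(
  rows=[
    [0, 0, -0.3, 10, -1.8, 2.4, 70],
    [0, 0, 0, 20, 0, 0, 70],
    [0, 0, 0, 20, 0, 0, 70],
    [0, 0, 0, 20, 0, 0, 70],
    [0, 0, 0, 12.8, 0, 0, 70],
    [0, 0, 0, 0, 0, 0, 70],
    [0, 0, 0, 0, 0, 0, 0],
    [0, 0, 0, 0, 0, 0, 0],
  ],
)

```text
time_s: 6.2
ee_pos: [0.5316, -0.1674, 0.0183]
ee_rot: [-1.591, 1.568, 2.839]
wrist_force: [0.2, 0.1, 0.2]
opening: 0.0317
```

Call:
arm_command(
  rows=[
    [0, 0, 0, 0, 0, 0, 0],
    [0, 0, 0, 0, 0, 0, 0],
    [0, 0, 0, 0, 0, 0, 0],
    [0, 0, 0, 0, 0, 0, 0],
    [0, 0, 0, -10, 0, 0, 0],
    [0, 0, 0, -20, 0, 0, 0],
    [0, 0, 0, 0, 0, 0, 0],
    [0, 0, 0, 0, 0, 0, 0],
  ],
)

```text
time_s: 7.0
ee_pos: [0.5309, -0.1673, 0.0475]
ee_rot: [-1.571, 1.567, 2.858]
wrist_force: [0.0, -0.2, -0.2]
opening: 0.009
```

```bash
python3 st.py .5336 -.1681 .020 -106.2
cat > held.py <<'E'
# held plate: disc centre in tool frame
from h import *
from scipy.optimize import least_squares
import sys
c=cam('wrist',sys.argv[1]); s=env.sense(); Rt=R.from_euler('xyz',s['ee_rot']).as_matrix()
P=cloud(c); u,v=int(sys.argv[2]),int(sys.argv[3])
hsv=cv2.cvtColor(c['color'],cv2.COLOR_BGR2HSV)
m=((hsv[...,1]<60)&(hsv[...,2]>150)).astype(np.uint8)
n,l,st,ce=cv2.connectedComponentsWithStats(m); mm=(l==l[v,u])
T=(P-s['ee_pos'])@Rt   # tool coordinates
Q=T[mm]; Q=Q[np.isfinite(Q[:,0])]
near=Q[(Q[:,1]>.02)&(Q[:,0]>-.02)]
print('disc tool x (depth) med',np.median(near[:,0]).round(4))
A=np.c_[near[:,1:],np.ones(len(near))]; co=np.linalg.lstsq(A,near[:,0],rcond=None)[0]; print('slope dx/dy,dx/dz',co.round(4))
ct=max(cv2.findContours(mm.astype(np.uint8),cv2.RETR_EXTERNAL,cv2.CHAIN_APPROX_NONE)[0],key=len).reshape(-1,2)
o,d=ray(c,ct); o=(o-s['ee_pos'])@Rt; d=d@Rt
W=(o+d*((co[2]+co[0]*.056-o[0])/d[:,0])[:,None])[:,1:]
ok=np.ones(len(W),bool)
for _ in range(6):
    r=least_squares(lambda p:np.hypot(*(W[ok]-p[:2]).T)-p[2],[.056,0,.04],loss='soft_l1',f_scale=.0005).x
    ok=abs(np.hypot(*(W-r[:2]).T)-r[2])<.002
print('disc centre tool y,z,r',r.round(4),ok.sum(),len(W))
E
python3 held.py w4.png 320 130
```

```text
t 7.0 pos [ 0.5309 -0.1673  0.0475] jaw ang -106.19 tilt x [-0.0041  0.0012 -1.    ] F [ 0.01 -0.24 -0.21] M [-0.02  0.06 -0.03] open 0.009 j [ 0.35  0.48 -0.15  1.95  0.1   0.73 -1.7 ]
shift tool mm [27.5  3.   0. ]
rotvec deg [ 0.01 -0.    0.24]
disc tool x (depth) med 0.013
slope dx/dy,dx/dz [0.0044 0.0072 0.0128]
disc centre tool y,z,r [0.0589 0.0001 0.0398] 461 502
```

View pics/w4.png

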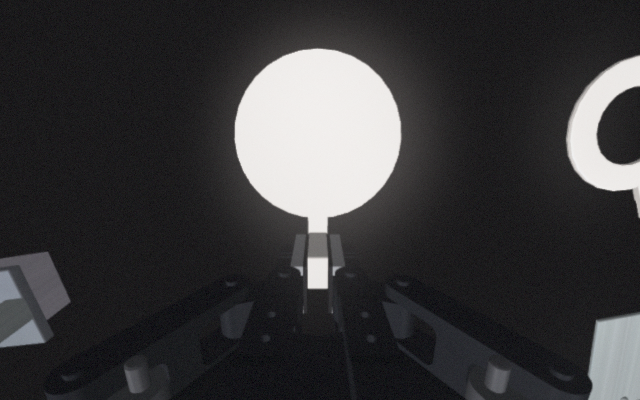

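The plate is held. In the tool frame the disc sits at y = 58.9 mm and z = 0.1 mm. Now I'll carry it to the rack front.

Call:
arm_command(
  rows=[
    [0, 0, 0.2, -30, 0, 0, 0],
    [0, 0, 0, -40, 0, 0, 0],
    [0, 0, 0, -40, 0, 0, 0],
    [0, 0, 0, -42, 0, 0, 0],
    [-4.65, 0, 0, 0, 0, 0, 0],
    [-4.65, 0, 0, 0, 0, 0, 0],
    [0, 0, 0, 0, -12, -36, 0],
    [0, 0, 0, 0, -12.2, -36.8, 0],
  ],
)

```text
time_s: 7.85
ee_pos: [0.5147, -0.0929, 0.198]
ee_rot: [-1.628, 1.567, 2.96]
wrist_force: [1.2, 0.3, -0.7]
opening: 0.0085
```

Call:
arm_command(
  rows=[
    [0, 0, 0, 0, -12.2, -36.8, 0],
    [0, 0, 0, 0, -12.2, -36.8, 0],
    [0, 0, 0, 0, -12.2, -36.8, 0],
    [0, 0, 0, 0, -12.2, -36.8, 0],
    [0, 0, 0, 0, -12.2, -36.8, 0],
    [0, 0, 0, 0, -12.2, -36.8, 0],
    [0, 0, 0, 0, -12.2, -36.8, 0],
    [0, 0, 0, 0, 0, 0, 0],
  ],
)

```text
time_s: 8.65
ee_pos: [0.459, 0.181, 0.1989]
ee_rot: [-2.311, 1.565, 2.292]
wrist_force: [-0.2, -0.1, -0.7]
opening: 0.0089
```

```bash
python3 st.py .4620 .1749 .0645 -96.9
```

```text
t 8.65 pos [0.459  0.181  0.1989] jaw ang -96.25 tilt x [-0.0037  0.0042 -1.    ] F [-0.17 -0.06 -0.69] M [-0.06  0.03  0.02] open 0.0089 j [-0.03  0.17 -0.45  1.99  0.08  1.   -2.21]
shift tool mm [134.3   4.2   6.2]
rotvec deg [ 0.65 -0.21  0.24]
```

Call:
arm_command(
  rows=[
    [0.6, -0.2, 0.2, 0, 4, 6, 0],
    [0, 0, 0, 30, 0, 0, 0],
    [0, 0, 0, 35, 0, 0, 0],
    [0, 0, 0, 35, 0, 0, 0],
    [0, 0, 0, 24, 0, 0, 0],
    [0, 0, 0, 10, 0, 0, 0],
    [0, 0, 0, 0, 0, 0, 0],
    [0, 0, 0, 0, 0, 0, 0],
  ],
)

```text
time_s: 9.45
ee_pos: [0.4663, 0.1663, 0.0661]
ee_rot: [0.787, 1.567, -0.916]
wrist_force: [-0.1, 0.3, -0.9]
opening: 0.0089
```

```bash
python3 st.py .4620 .1749 .0645 -96.9; python3 held.py w5.png 320 130; python3 - <<'E'
from h import *
c=cam('scene','s5.png'); cv2.imwrite('pics/s5z.png',cv2.resize(c['color'][140:290,340:500],None,fx=4.5,fy=4))
E
```

```text
t 9.45 pos [0.4663 0.1663 0.0661] jaw ang -97.58 tilt x [ 0.0026 -0.0034 -1.    ] F [-0.06  0.33 -0.92] M [ 0.01 -0.02  0.03] open 0.0089 j [-0.08  0.38 -0.4   2.08  0.22  0.73 -2.32]
shift tool mm [ 1.6 -5.4 -8. ]
rotvec deg [-0.68  0.17 -0.17]
disc tool x (depth) med 0.0144
slope dx/dy,dx/dz [0.0307 0.0355 0.0129]
disc centre tool y,z,r [0.0578 0.0008 0.0399] 470 704
```

View pics/w5.png

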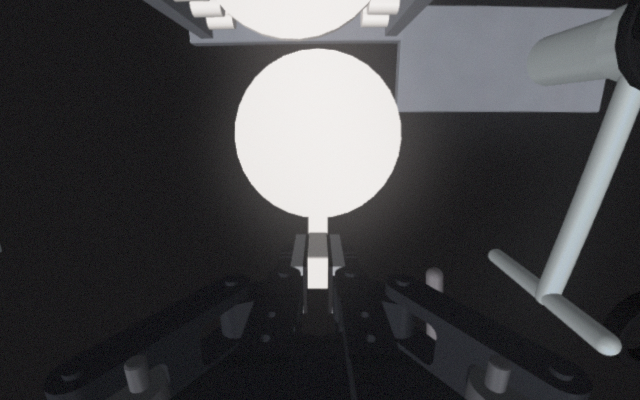

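View pics/s5z.png

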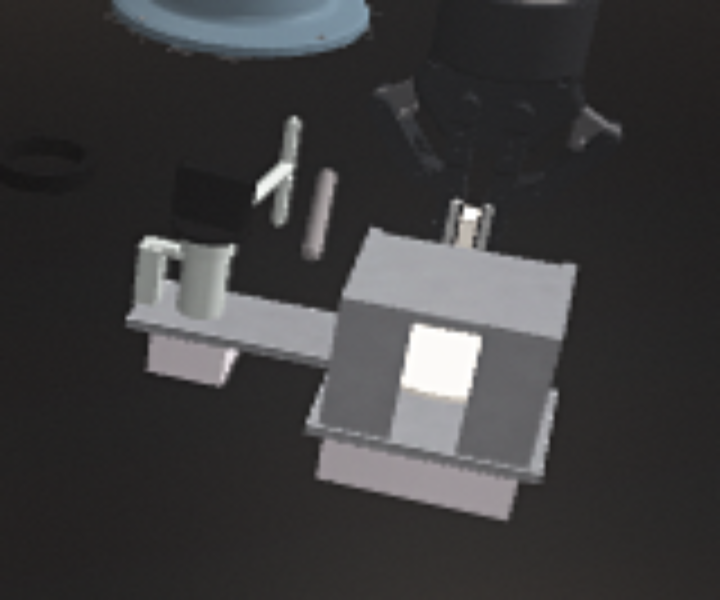

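Call:
arm_command(
  rows=[
    [-0.7, 0.2, -0.2, 1, -5.4, -8, 0],
    [0, 0, 0, 0, 0, 0, 0],
    [0, 0, 0, 0, 0, 0, 0],
    [0, 0, 0, 0, 0, 0, 0],
    [0, 0, 0, 0, 0, 0, 0],
    [0, 0, 0, 0, 0, 0, 0],
    [0, 0, 0, 0, 0, 0, 0],
    [0, 0, 0, 0, 0, 0, 0],
  ],
)

```text
time_s: 10.35
ee_pos: [0.4609, 0.1755, 0.0644]
ee_rot: [-1.709, 1.569, 2.885]
wrist_force: [0.1, 0.5, -1.5]
opening: 0.0087
```

```bash
python3 st.py .4620 .1749 .0645 -96.9; python3 held.py w6.png 320 130;
```

```text
t 10.35 pos [0.4609 0.1755 0.0644] jaw ang -96.79 tilt x [-1.8e-03  5.0e-04 -1.0e+00] F [ 0.12  0.52 -1.53] M [ 0.01  0.08 -0.01] open 0.0087 j [-0.09  0.38 -0.41  2.08  0.22  0.72 -2.32]
shift tool mm [-0.1  1.1  0.5]
rotvec deg [ 0.11 -0.01  0.11]
disc tool x (depth) med 0.0137
slope dx/dy,dx/dz [0.0137 0.0114 0.0131]
disc centre tool y,z,r [0.0582 0.0002 0.0398] 462 504
```

View pics/w6.png

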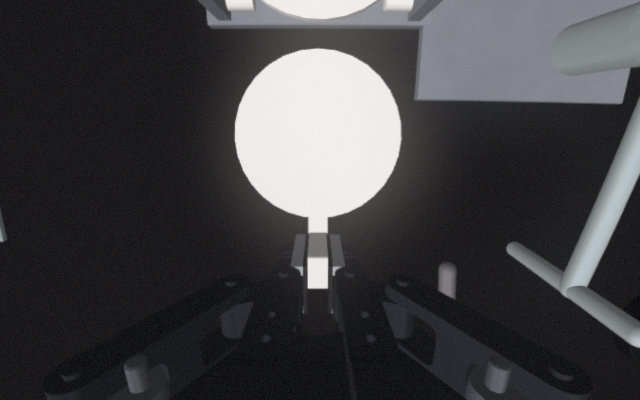

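The plate sits centred in front of the slot: the ribs at columns 228–253 and 385–412 are symmetric about the disc at 318. Inserting slowly.

Call:
arm_command(
  rows=[
    [0, 0, 0.1, 0, 5, 0.5, 0],
    [0, 0, 0, 0, 8, 0, 0],
    [0, 0, 0, 0, 8, 0, 0],
    [0, 0, 0, 0, 8, 0, 0],
    [0, 0, 0, 0, 6, 0, 0],
    [0, 0, 0, 0, 0, 0, 0],
    [0, 0, 0, 0, 0, 0, 0],
    [0, 0, 0, 0, 0, 0, 0],
  ],
)

```text
time_s: 11.2
ee_pos: [0.4951, 0.1711, 0.0643]
ee_rot: [-1.671, 1.57, 2.924]
wrist_force: [-0.7, -0.1, -0.3]
opening: 0.0087
```

```bash
python3 st.py .5469 .1646 .0645 -96.9; python3 - <<'E'
from h import *
cam('wrist','w7.png')
E
```

```text
t 11.2 pos [0.4951 0.1711 0.0643] jaw ang -96.76 tilt x [-7.e-04  2.e-04 -1.e+00] F [-0.69 -0.15 -0.29] M [ 0.04  0.04 -0.  ] open 0.0087 j [-0.07  0.42 -0.39  2.01  0.23  0.75 -2.29]
shift tool mm [-0.3 52.2  0.3]
rotvec deg [ 0.14 -0.    0.04]
```

View pics/w7.png

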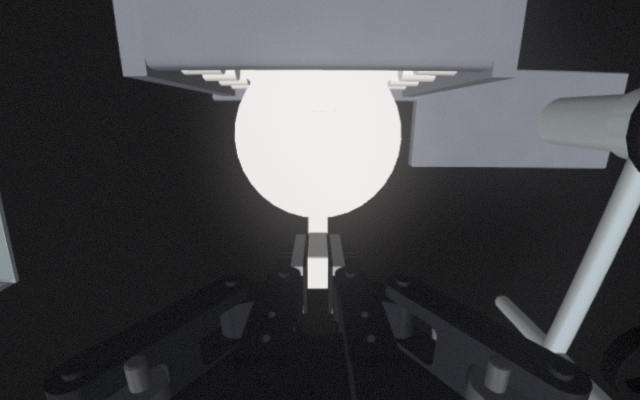

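The disc is entering between the ribs, with no force on the wrist.

Call:
arm_command(
  rows=[
    [0.1, 0, 0, 0, 7, 0.3, 0],
    [0, 0, 0, 0, 8, 0, 0],
    [0, 0, 0, 0, 8, 0, 0],
    [0, 0, 0, 0, 8, 0, 0],
    [0, 0, 0, 0, 8, 0, 0],
    [0, 0, 0, 0, 6, 0, 0],
    [0, 0, 0, 0, 0, 0, 0],
    [0, 0, 0, 0, 0, 0, 0],
  ],
)

```text
time_s: 12.05
ee_pos: [0.5402, 0.1653, 0.0643]
ee_rot: [-1.99, 1.57, 2.602]
wrist_force: [0.2, -0.2, 0.0]
opening: 0.0089
```

```bash
python3 st.py .5469 .1646 .0645 -96.9; python3 - <<'E'
from h import *
cam('wrist','w8.png')
E
```

```text
t 12.05 pos [0.5402 0.1653 0.0643] jaw ang -96.89 tilt x [-5.e-04  3.e-04 -1.e+00] F [ 0.18 -0.15  0.03] M [-0.02  0.05  0.05] open 0.0089 j [-0.06  0.48 -0.37  1.91  0.24  0.79 -2.25]
shift tool mm [-0.2  6.8 -0.1]
rotvec deg [ 0.01 -0.01  0.03]
```

View pics/w8.png

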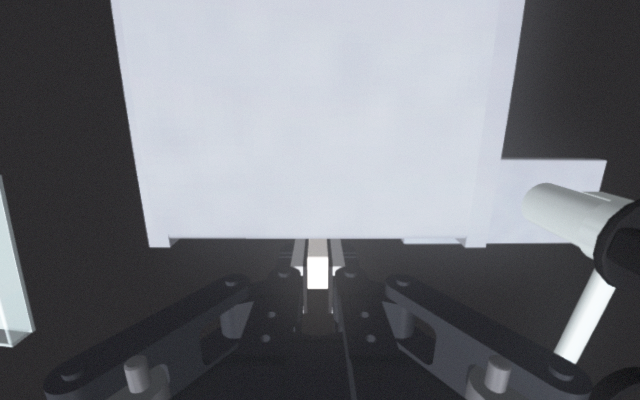

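Call:
arm_command(
  rows=[
    [0, 0, 0, 0, 2, 0, 0],
    [0, 0, 0, 0, 2, 0, 0],
    [0, 0, 0, 0, 1.5, 0, 0],
    [0, 0, 0, 0, 1, 0, 0],
    [0, 0, 0, 0, 0.5, 0, 0],
    [0, 0, 0, 0, 0, 0, 0],
    [0, 0, 0, 0, 0, 0, 0],
    [0, 0, 0, 0, 0, 0, 0],
  ],
)

```text
time_s: 12.9
ee_pos: [0.5472, 0.1645, 0.0644]
ee_rot: [-2.821, 1.571, 1.771]
wrist_force: [-0.1, 0.3, -0.7]
opening: 0.0092
```

```bash
python3 st.py .5469 .1646 .0645 -96.9
```

```text
t 12.9 pos [0.5472 0.1645 0.0644] jaw ang -96.88 tilt x [-1.e-04  3.e-04 -1.e+00] F [-0.13  0.32 -0.73] M [ 0.07  0.06 -0.02] open 0.0092 j [-0.06  0.49 -0.37  1.9   0.24  0.79 -2.25]
shift tool mm [-0.1 -0.3 -0.1]
rotvec deg [ 0.02 -0.02  0.01]
```

Call:
arm_command(
  rows=[
    [0, 0, 0, 0, 0.5, 0, 0],
    [0, 0, 0, 0, 0.5, 0, 0],
    [0, 0, 0, 0, 0.5, 0, 0],
    [0, 0, 0, 0, 0.5, 0, 0],
    [0, 0, 0, 0, 0, 0, 0],
    [0, 0, 0, 0, 0, 0, 0],
    [0, 0, 0, 0, 0, 0, 0],
    [0, 0, 0, 0, 0, 0, 0],
  ],
)

```text
time_s: 13.7
ee_pos: [0.5492, 0.1642, 0.0644]
ee_rot: [3.11, 1.57, 1.419]
wrist_force: [-1.0, -0.6, 0.0]
opening: 0.0089
```

```bash
python3 st.py .5469 .1646 .0645 -96.9
```

```text
t 13.7 pos [0.5492 0.1642 0.0644] jaw ang -96.89 tilt x [ 0.e+00  3.e-04 -1.e+00] F [-1.02 -0.59  0.01] M [-0.    0.01 -0.06] open 0.0089 j [-0.06  0.5  -0.37  1.89  0.24  0.79 -2.25]
shift tool mm [-0.1 -2.3 -0.1]
rotvec deg [ 0.01 -0.02 -0.  ]
```

```bash
cat > rel.py <<'E'
from h import *
import sys
c=cam('wrist',sys.argv[1]); P=cloud(c); zb=float(sys.argv[2])
rx=np.array([np.cos(np.radians(-6.9)),np.sin(np.radians(-6.9))]); ry=np.array([-rx[1],rx[0]])
X=P[...,:2]@rx; Y=P[...,:2]@ry
top=abs(P[...,2]-.1177)<.003
o=np.array([.605,.1576])
x=X-o@rx; y=Y-o@ry
for yy in (-30,-15,0,15,30):
    s=top&(abs(y-yy/1000)<.004)&(abs(x)<.06); print('front edge x',yy,np.nanmin(x[s]).round(4), end=' ')
s=top&(abs(x)<.02); print('\ny edges',np.nanmin(y[s&(y>-.06)]),np.nanmax(y[s&(y<.06)]),'z',np.median(P[s][:,2]))
hsv=cv2.cvtColor(c['color'],cv2.COLOR_BGR2HSV)
b=(abs(P[...,2]-zb)<.005)&(hsv[...,2]>150)&(hsv[...,1]<60)&(abs(y)<.015)&(x<-.03)&(x>-.09)
print('block',b.sum(),'x',np.percentile(x[b],[1,50,99]).round(4),'y',np.percentile(y[b],[1,50,99]).round(4),'z',np.median(P[b][:,2]).round(4))
E
python3 rel.py w9.png .079
```

```text
front edge x -30 -0.0491 front edge x -15 -0.0407 front edge x 0 -0.0303 front edge x 15 -0.0406 front edge x 30 -0.0495 
y edges -0.04922769021104845 0.048911766749758334 z 0.11766623240328976
block 416 x [-0.0613 -0.0562 -0.0508] y [-0.0044  0.0001  0.0043] z 0.0785
```

View pics/w9.png

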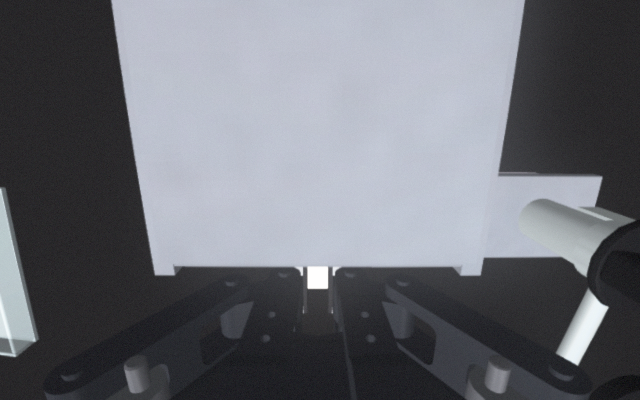

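Call:
arm_command(
  rows=[
    [0, 0, 0, 0, 0.5, 0, 0],
    [0, 0, 0, 0, 0.5, 0, 0],
    [0, 0, 0, 0, 0.5, 0, 0],
    [0, 0, 0, 0, 0, 0, 0],
    [0, 0, 0, 0, 0, 0, 0],
    [0, 0, 0, 0, 0, 0, 0],
    [0, 0, 0, 0, 0, 0, 0],
    [0, 0, 0, 0, 0, 0, 0],
  ],
)

```text
time_s: 14.55
ee_pos: [0.5504, 0.1641, 0.0643]
ee_rot: [-1.895, 1.57, 2.697]
wrist_force: [-1.6, 0.6, -0.3]
opening: 0.0091
```

```bash
python3 st.py .5469 .1646 .0645 -96.9
```

```text
t 14.55 pos [0.5504 0.1641 0.0643] jaw ang -96.88 tilt x [-5.e-04  2.e-04 -1.e+00] F [-1.64  0.63 -0.28] M [ 0.02  0.32 -0.08] open 0.0091 j [-0.05  0.5  -0.37  1.89  0.24  0.8  -2.25]
shift tool mm [-0.2 -3.6 -0.1]
rotvec deg [ 0.02 -0.01  0.03]
```

Call:
arm_command(
  rows=[
    [0, 0, 0, 0, 0.5, 0, 0],
    [0, 0, 0, 0, 0.5, 0, 0],
    [0, 0, 0, 0, 0, 0, 0],
    [0, 0, 0, 0, 0, 0, 0],
    [0, 0, 0, 0, 0, 0, 0],
    [0, 0, 0, 0, 0, 0, 0],
    [0, 0, 0, 0, 0, 0, 0],
    [0, 0, 0, 0, 0, 0, 0],
  ],
)

```text
time_s: 15.35
ee_pos: [0.5507, 0.1641, 0.0641]
ee_rot: [-1.473, 1.569, 3.119]
wrist_force: [-4.5, -0.2, 1.7]
opening: 0.0088
```

```bash
python3 st.py .5469 .1646 .0645 -96.9
```

```text
t 15.35 pos [0.5507 0.1641 0.0641] jaw ang -96.87 tilt x [-0.0018  0.     -1.    ] F [-4.48 -0.23  1.68] M [ 0.06  0.93 -0.06] open 0.0088 j [-0.05  0.5  -0.37  1.89  0.24  0.8  -2.24]
shift tool mm [-0.4 -3.9 -0.1]
rotvec deg [0.03 0.01 0.1 ]
```

Contact with the back stops shows as -4.5 N and 0.9 N m at TCP x = 0.5506. I'll back off 1.5 mm, since the camera says about +3.5 mm and the limit is +4. Then I'll lower the plate onto the ribs.

Call:
arm_command(
  rows=[
    [0, 0, 0, 0, -1, 0, 0],
    [0, 0, 0, 0, -1, 0, 0],
    [0, 0, 0, 0, -0.6, 0, 0],
    [0, 0, 0, 0.5, 0, 0, 0],
    [0, 0, 0, 0.5, 0, 0, 0],
    [0, 0, 0, 0.5, 0, 0, 0],
    [0, 0, 0, 0, 0, 0, 0],
    [0, 0, 0, 0, 0, 0, 0],
  ],
)

```text
time_s: 16.15
ee_pos: [0.5501, 0.1642, 0.0634]
ee_rot: [1.973, 1.569, 0.282]
wrist_force: [0.0, -0.2, -0.1]
opening: 0.0087
```

```bash
python3 st.py .5469 .1646 .0645 -96.9
```

```text
t 16.15 pos [0.5501 0.1642 0.0634] jaw ang -96.9 tilt x [ 2.e-03  6.e-04 -1.e+00] F [ 0.02 -0.18 -0.07] M [ 0.01 -0.15  0.04] open 0.0087 j [-0.06  0.5  -0.37  1.89  0.25  0.79 -2.25]
shift tool mm [-1.1 -3.3 -0. ]
rotvec deg [ 0.   -0.05 -0.11]
```

Call:
arm_command(
  rows=[
    [0, 0, 0, 0.3, 0, 0, 0],
    [0, 0, 0, 0.3, 0, 0, 0],
    [0, 0, 0, 0.2, 0, 0, 0],
    [0, 0, 0, 0, 0, 0, 0],
    [0, 0, 0, 0, 0, 0, 0],
    [0, 0, 0, 0, 0, 0, 0],
    [0, 0, 0, 0, 0, 0, 0],
    [0, 0, 0, 0, 0, 0, 0],
  ],
)

```text
time_s: 16.95
ee_pos: [0.5501, 0.1642, 0.0631]
ee_rot: [1.83, 1.569, 0.138]
wrist_force: [-1.0, -1.0, 4.9]
opening: 0.0093
```

```bash
python3 st.py .5469 .1646 .0645 -96.9
```

```text
t 16.95 pos [0.5501 0.1642 0.0631] jaw ang -96.9 tilt x [ 1.9e-03  3.0e-04 -1.0e+00] F [-1.02 -1.02  4.89] M [-0.25 -0.   -0.08] open 0.0093 j [-0.06  0.5  -0.37  1.89  0.25  0.79 -2.25]
shift tool mm [-1.4 -3.2 -0. ]
rotvec deg [ 0.   -0.03 -0.11]
```

Call:
arm_command(
  rows=[
    [0, 0, 0, -0.3, -0.6, 0, 0],
    [0, 0, 0, 0, -0.6, 0, 0],
    [0, 0, 0, 0, 0, 0, 0],
    [0, 0, 0, 0, 0, 0, 0],
    [0, 0, 0, 0, 0, 0, 0],
    [0, 0, 0, 0, 0, 0, 0],
    [0, 0, 0, 0, 0, 0, 30],
    [0, 0, 0, 0, 0, 0, 30],
  ],
)

```text
time_s: 17.75
ee_pos: [0.5449, 0.1643, 0.0608]
ee_rot: [-1.334, 1.565, -3.025]
wrist_force: [0.5, 0.0, -0.3]
opening: 0.0255
```

Call:
arm_command(
  rows=[
    [0, 0, 0, 0, 0, 0, 35],
    [0, 0, 0, 0, 0, 0, 35],
    [0, 0, 0, 0, 0, 0, 35],
    [0, 0, 0, -10, 0, 0, 35],
    [0, 0, 0, -20, 0, 0, 35],
    [0, 0, 0, -40, 0, 0, 35],
    [0, 0, 0, -40, -20, 0, 35],
    [0, 0, 0, 0, -20, 0, 35],
  ],
)

```text
time_s: 18.55
ee_pos: [0.5129, 0.1714, 0.1797]
ee_rot: [2.037, 1.557, 0.345]
wrist_force: [0.8, 0.6, -0.7]
opening: 0.0298
```

```bash
python3 st.py; python3 rel.py w10.png .0775; python3 - <<'E'
from h import *
c=cam('scene','s6.png'); cv2.imwrite('pics/s6z.png',cv2.resize(c['color'][140:290,340:500],None,fx=4.5,fy=4,interpolation=cv2.INTER_CUBIC))
E
```

```text
t 18.55 pos [0.5129 0.1714 0.1797] jaw ang -96.93 tilt x [ 0.0133  0.0048 -0.9999] F [ 0.78  0.59 -0.7 ] M [ 0.06 -0.04  0.05] open 0.0298 j [-0.02  0.27 -0.43  1.91  0.14  0.97 -2.21]
front edge x -30 -0.0299 front edge x -15 -0.0299 front edge x 0 -0.0298 front edge x 15 -0.0298 front edge x 30 -0.0298 
y edges -0.04852360336038927 0.04811003604355074 z 0.11763694770223473
block 249 x [-0.0618 -0.0538 -0.0461] y [-0.0046  0.0002  0.0042] z 0.0777
```

View pics/w10.png

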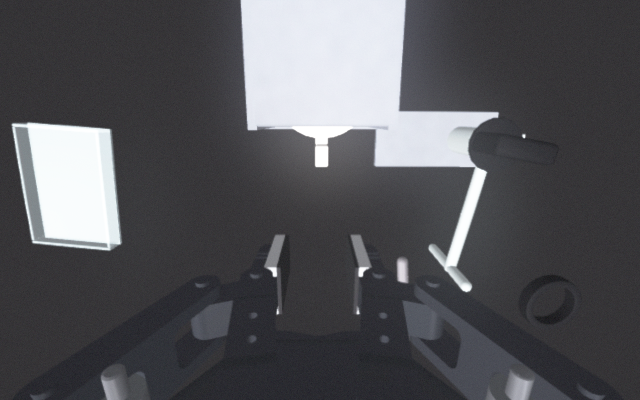

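View pics/s6z.png

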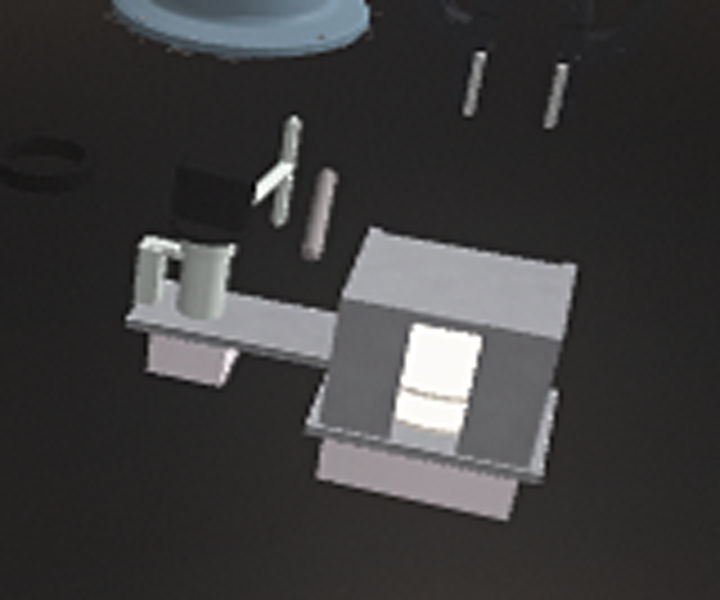

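The solid plate is released in the bottom slot. Its block is at x ≈ -54 mm and y ≈ 0 in the rack frame, so the disc is within about 2 mm of home and at the right height. Next is the open plate.

Call:
arm_command(
  rows=[
    [-6, 0, 0, 0, 0, 0, 70],
    [-6, 0, 0, 0, 0, 0, 70],
    [-6, 0, 0, 0, 0, 0, 70],
    [0, 0, 0, 0, -10.2, 41, 70],
    [0, 0, 0, 0, -10.2, 41, 70],
    [0, 0, 0, 0, -10.2, 41, 70],
    [0, 0, 0, 0, -10.2, 41, 70],
    [0, 0, 0, 0, -10.2, 41, 70],
  ],
)

```text
time_s: 19.45
ee_pos: [0.4974, -0.0441, 0.1719]
ee_rot: [-1.974, 1.57, 2.932]
wrist_force: [0.5, 0.9, -0.1]
opening: 0.0598
```

Call:
arm_command(
  rows=[
    [0, 0, 0, 0, -10.2, 41, 70],
    [0, 0, 0, 0, -10.2, 41, 70],
    [0, 0, 0, 0, -10.2, 41, 70],
    [0, 0, 0, 0, -10.2, 41, 70],
    [0, 0, 0, 10, -10.2, 41, 70],
    [0, 0, 0, 20, -10.2, 41, 70],
    [0, 0, 0, 20, -10.2, 41, 70],
    [0, 0, 0, 20, -8, 40, 70],
  ],
)

```text
time_s: 20.25
ee_pos: [0.4818, -0.3806, 0.1008]
ee_rot: [-1.843, 1.569, 3.063]
wrist_force: [0.2, 0.4, 0.1]
opening: 0.0595
```

Call:
arm_command(
  rows=[
    [0, 0, 0, 0, 0, 0, 70],
    [0, 0, 0, 0, 0, 0, 70],
    [0, 0, 0, 0, 0, 0, 70],
    [0, 0, 0, 0, 0, 0, 70],
    [0, 0, 0, 0, 0, 0, 70],
    [0, 0, 0, 0, 0, 0, 70],
    [0, 0, 0, 0, 0, 0, 70],
    [0, 0, 0, 0, 0, 0, 70],
  ],
)

```text
time_s: 21.05
ee_pos: [0.4829, -0.3778, 0.1025]
ee_rot: [1.492, 1.57, 0.115]
wrist_force: [-0.3, -0.5, -0.1]
opening: 0.0599
```

```bash
python3 st.py .4854 -.3769 .020 -79
python3 - <<'E'
from h import *
c=cam('wrist','w11.png'); P=cloud(c)
hi=(P[...,2]>.027)&(P[...,2]<.04)&(abs(P[...,0]-.485)<.03)&(abs(P[...,1]+.377)<.03); H=P[hi]
print(len(H),np.median(H,0),cv2.minAreaRect((H[:,:2]*1000).astype(np.float32)))
E
```

```text
t 21.05 pos [ 0.4829 -0.3778  0.1025] jaw ang -78.87 tilt x [ 4.e-04  0.e+00 -1.e+00] F [-0.33 -0.45 -0.05] M [-0.01  0.02  0.01] open 0.0599 j [ 0.72  0.48 -0.16  1.79  0.09  0.88 -0.85]
shift tool mm [82.5  2.6 -0.4]
rotvec deg [ 0.13  0.   -0.02]
310 [ 0.48616826 -0.37658906  0.03246606] ((485.5774841308594, -376.65386962890625), (15.815471649169922, 9.424861907958984), 11.11286449432373)
```

View pics/w11.png

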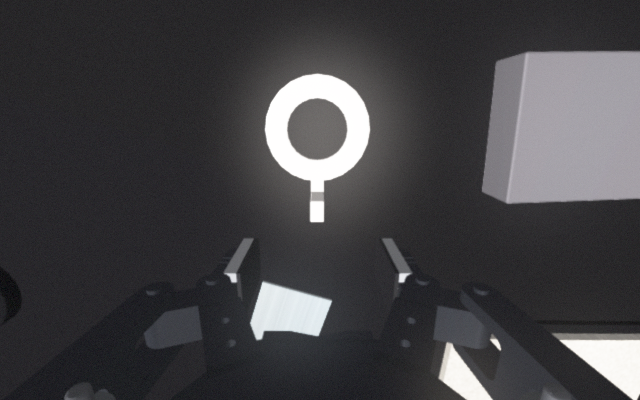

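The open plate's block is at (317,212), just about centred, and the spatula lies clear of the fingertips. Descending and gripping.

Call:
arm_command(
  rows=[
    [0.1, 0, 0, 10, 2.8, -0.6, 70],
    [0, 0, 0, 20, 0, 0, 70],
    [0, 0, 0, 20, 0, 0, 70],
    [0, 0, 0, 20, 0, 0, 70],
    [0, 0, 0, 12.5, 0, 0, 70],
    [0, 0, 0, 0, 0, 0, 70],
    [0, 0, 0, 0, 0, 0, 0],
    [0, 0, 0, 0, 0, 0, 0],
  ],
)

```text
time_s: 21.9
ee_pos: [0.4864, -0.3774, 0.0208]
ee_rot: [0.925, 1.569, -0.453]
wrist_force: [-0.4, 0.2, -0.8]
opening: 0.0315
```

Call:
arm_command(
  rows=[
    [0, 0, 0, 0, 0, 0, 0],
    [0, 0, 0, 0, 0, 0, 0],
    [0, 0, 0, 0, 0, 0, 0],
    [0, 0, 0, 0, 0, 0, 0],
    [0, 0, 0, -10, 0, 0, 0],
    [0, 0, 0, -20, 0, 0, 0],
    [0, 0, 0, -40, 0, 0, 0],
    [0, 0, 0, -40, 0, 0, 0],
  ],
)

```text
time_s: 22.7
ee_pos: [0.484, -0.3759, 0.1297]
ee_rot: [-2.464, 1.567, 2.44]
wrist_force: [0.6, -1.4, -0.1]
opening: 0.0089
```

Call:
arm_command(
  rows=[
    [0, 0, 0, -40, 0, 0, 0],
    [0, 0, 0, -40, 0, 0, 0],
    [0, 0, 0, 0, 0, 0, 0],
    [0, 0, 0, 0, 0, 0, 0],
    [0, 0, 0, 0, 0, 0, 0],
    [0, 0, 0, 0, 0, 0, 0],
    [0, 0, 0, 0, 0, 0, 0],
    [0, 0, 0, 0, 0, 0, 0],
  ],
)

```text
time_s: 23.5
ee_pos: [0.4849, -0.3765, 0.2085]
ee_rot: [-2.528, 1.568, 2.377]
wrist_force: [-0.6, -0.0, 0.2]
opening: 0.009
```

```bash
python3 st.py .4620 .1749 .21 -96.9; python3 held.py w12.png 250 130
```

```text
t 23.5 pos [ 0.4849 -0.3765  0.2085] jaw ang -78.98 tilt x [-0.0018  0.0017 -1.    ] F [-0.64 -0.02  0.16] M [-0.03  0.   -0.01] open 0.009 j [ 0.73  0.36 -0.17  1.71  0.07  1.08 -0.84]
shift tool mm [  -0.6   82.9 -545.6]
rotvec deg [17.92 -0.1   0.1 ]
disc tool x (depth) med 0.0171
slope dx/dy,dx/dz [0.0659 0.068  0.0144]
disc centre tool y,z,r [ 0.0551 -0.0004  0.0394] 442 482
```

View pics/w12.png

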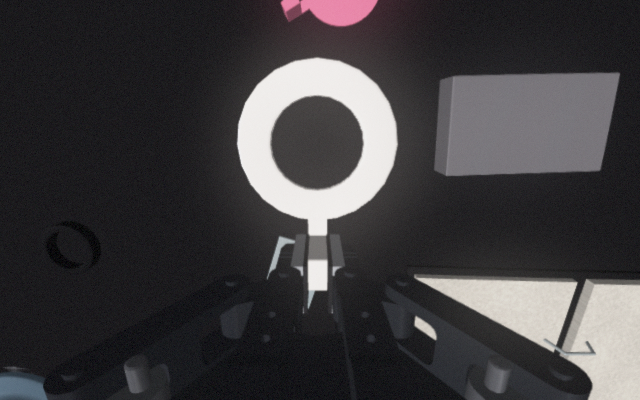

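Call:
arm_command(
  rows=[
    [6, 0, 0, 0, 0, 0, 0],
    [6, 0, 0, 0, 0, 0, 0],
    [5.9, 0, 0, 0, 0, 0, 0],
    [0, 0, 0, 0, -6.4, -38.9, 0],
    [0, 0, 0, 0, -6.4, -38.9, 0],
    [0, 0, 0, 0, -6.4, -38.9, 0],
    [0, 0, 0, 0, -6.4, -38.9, 0],
    [0, 0, 0, 0, -6.4, -38.9, 0],
  ],
)

```text
time_s: 24.35
ee_pos: [0.4768, -0.1784, 0.2098]
ee_rot: [2.577, 1.57, 0.886]
wrist_force: [0.3, 0.8, -0.6]
opening: 0.0089
```

Call:
arm_command(
  rows=[
    [0, 0, 0, 0, -6.4, -38.9, 0],
    [0, 0, 0, 0, -6.4, -38.9, 0],
    [0, 0, 0, 0, -6.4, -38.9, 0],
    [0, 0, 0, 0, -6.3, -38.9, 0],
    [0, 0, 0, 0, -6.3, -38.9, 0],
    [0, 0, 0, 0, -6.3, -38.9, 0],
    [0, 0, 0, 0, -6.3, -38.9, 0],
    [0, 0, 0, 0, -6.3, -38.9, 0],
  ],
)

```text
time_s: 25.15
ee_pos: [0.4638, 0.1366, 0.2101]
ee_rot: [2.067, 1.57, 0.376]
wrist_force: [0.7, 0.6, 0.1]
opening: 0.0089
```

Call:
arm_command(
  rows=[
    [0, 0, 0, 0, -6.3, -38.9, 0],
    [0, 0, 0, 20, 0, 0, 0],
    [0, 0, 0, 30, 0, 0, 0],
    [0, 0, 0, 25, 0, 0, 0],
    [0, 0, 0, 0, 0, 0, 0],
    [0, 0, 0, 0, 0, 0, 0],
    [0, 0, 0, 0, 0, 0, 0],
    [0, 0, 0, 0, 0, 0, 0],
  ],
)

```text
time_s: 25.95
ee_pos: [0.4638, 0.1749, 0.1366]
ee_rot: [2.053, 1.567, 0.361]
wrist_force: [0.1, -0.4, -1.1]
opening: 0.0086
```

```bash
sed -i 's/^near=.*/near=Q[(np.hypot(Q[:,1]-.056,Q[:,2])<.036)\&(np.hypot(Q[:,1]-.056,Q[:,2])>.027)\&(Q[:,0]<.03)]/' held.py; python3 st.py .4620 .1749 .124 -96.9; python3 held.py w13.png 250 130
```

```text
t 25.95 pos [0.4638 0.1749 0.1366] jaw ang -96.9 tilt x [ 0.0033  0.0013 -1.    ] F [ 0.14 -0.37 -1.08] M [0.01 0.05 0.06] open 0.0086 j [ 0.02  0.27 -0.52  2.04  0.17  0.87 -2.28]
shift tool mm [12.6 -1.8  0.3]
rotvec deg [-0.   -0.09 -0.18]
disc tool x (depth) med 0.0165
slope dx/dy,dx/dz [ 0.0043 -0.0004  0.0162]
disc centre tool y,z,r [ 0.0638 -0.0031  0.0469] 307 845
```

View pics/w13.png

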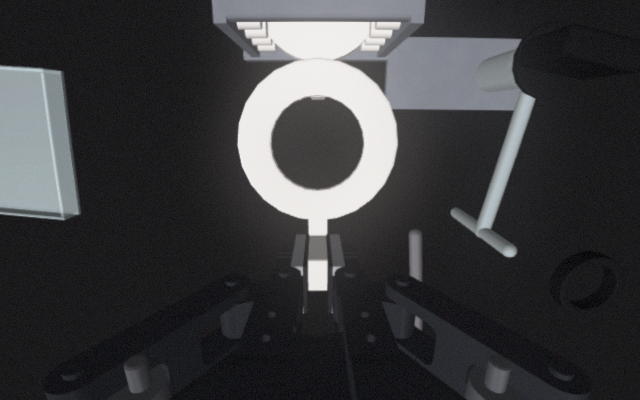

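Call:
arm_command(
  rows=[
    [0, -0.1, -0.2, 5, -1.8, 0.3, 0],
    [0, 0, 0, 8, 0, 0, 0],
    [0, 0, 0, 0, 0, 0, 0],
    [0, 0, 0, 0, 0, 0, 0],
    [0, 0, 0, 0, 0, 0, 0],
    [0, 0, 0, 0, 0, 0, 0],
    [0, 0, 0, 0, 0, 0, 0],
    [0, 0, 0, 0, 0, 0, 0],
  ],
)

```text
time_s: 26.8
ee_pos: [0.4607, 0.1744, 0.1221]
ee_rot: [-1.166, 1.567, -2.857]
wrist_force: [0.4, 0.4, -1.1]
opening: 0.0087
```

```bash
python3 st.py .4620 .1749 .1235 -96.9; python3 - <<'E'
from h import *
c=cam('scene','s7.png'); cv2.imwrite('pics/s7z.png',cv2.resize(c['color'][140:290,340:500],None,fx=4.5,fy=4,interpolation=cv2.INTER_CUBIC))
c=cam('wrist','w14.png')
E
```

```text
t 26.8 pos [0.4607 0.1744 0.1221] jaw ang -96.89 tilt x [-0.0033 -0.001  -1.    ] F [ 0.37  0.37 -1.07] M [ 0.    0.03 -0.02] open 0.0087 j [ 0.01  0.29 -0.51  2.05  0.19  0.85 -2.3 ]
shift tool mm [-1.4  1.3 -0.6]
rotvec deg [0.01 0.08 0.18]
```

View pics/w14.png

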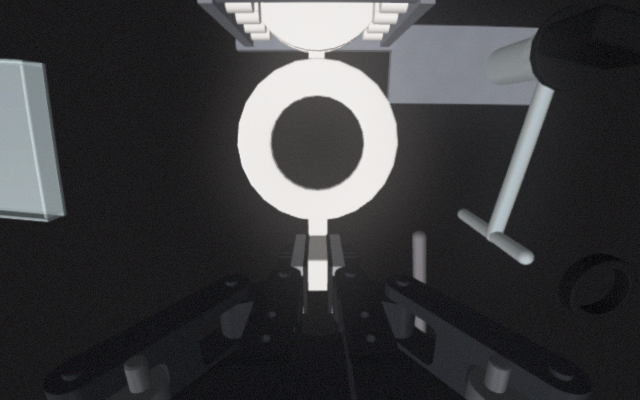

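Call:
arm_command(
  rows=[
    [0, 0, 0.1, -1.4, 0, -0.5, 0],
    [0, 0, 0, 0, 8, 0, 0],
    [0, 0, 0, 0, 8, 0, 0],
    [0, 0, 0, 0, 8, 0, 0],
    [0, 0, 0, 0, 8, 0, 0],
    [0, 0, 0, 0, 0, 0, 0],
    [0, 0, 0, 0, 0, 0, 0],
    [0, 0, 0, 0, 0, 0, 0],
  ],
)

```text
time_s: 27.7
ee_pos: [0.4919, 0.1711, 0.1231]
ee_rot: [-0.991, 1.568, -2.682]
wrist_force: [-0.0, 0.3, 0.1]
opening: 0.009
```

```bash
python3 st.py .5520 .1640 .1235 -96.9; python3 - <<'E'
from h import *
c=cam('wrist','w15.png')
E
```

```text
t 27.7 pos [0.4919 0.1711 0.1231] jaw ang -96.87 tilt x [-0.0026 -0.0013 -1.    ] F [-0.02  0.29  0.15] M [-0.    0.01  0.02] open 0.009 j [ 0.02  0.34 -0.49  1.99  0.21  0.87 -2.28]
shift tool mm [-0.6 60.5 -0.1]
rotvec deg [0.03 0.09 0.14]
```

View pics/w15.png

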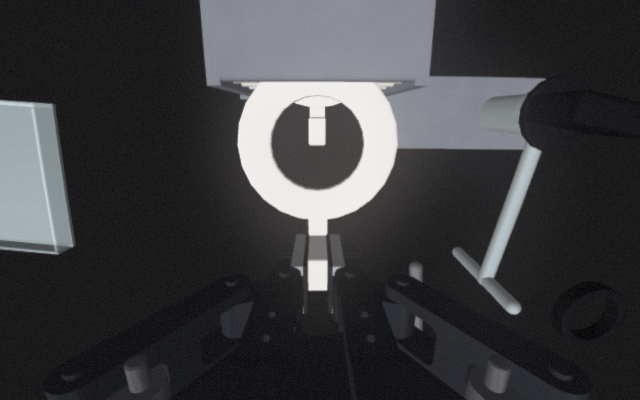

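The open plate is entering the top slot, centred, without force. Continuing.

Call:
arm_command(
  rows=[
    [0, 0.1, 0.1, -0.5, 6, 0, 0],
    [0, 0, 0, 0, 8, 0, 0],
    [0, 0, 0, 0, 8, 0, 0],
    [0, 0, 0, 0, 8, 0, 0],
    [0, 0, 0, 0, 8, 0, 0],
    [0, 0, 0, 0, 8, 0, 0],
    [0, 0, 0, 0, 5, 0, 0],
    [0, 0, 0, 0, 0, 0, 0],
  ],
)

```text
time_s: 28.55
ee_pos: [0.544, 0.1646, 0.1238]
ee_rot: [2.526, 1.57, 0.834]
wrist_force: [-1.0, 0.8, -1.1]
opening: 0.0089
```

```bash
python3 st.py .5520 .1640 .1235 -96.9
```

```text
t 28.55 pos [0.544  0.1646 0.1238] jaw ang -96.94 tilt x [ 5.e-04  5.e-04 -1.e+00] F [-0.96  0.78 -1.12] M [ 0.    0.01 -0.01] open 0.0089 j [ 0.03  0.41 -0.47  1.88  0.23  0.9  -2.24]
shift tool mm [ 0.3  8.1 -0.3]
rotvec deg [-0.04 -0.03 -0.02]
```

Call:
arm_command(
  rows=[
    [0, 0, 0, 0, 2, 0, 0],
    [0, 0, 0, 0, 2, 0, 0],
    [0, 0, 0, 0, 2, 0, 0],
    [0, 0, 0, 0, 1, 0, 0],
    [0, 0, 0, 0, 0, 0, 0],
    [0, 0, 0, 0, 0, 0, 0],
    [0, 0, 0, 0, 0, 0, 0],
    [0, 0, 0, 0, 0, 0, 0],
  ],
)

```text
time_s: 29.35
ee_pos: [0.5499, 0.1641, 0.1238]
ee_rot: [-2.974, 1.571, 1.619]
wrist_force: [-0.6, 0.4, -0.2]
opening: 0.0087
```

```bash
python3 st.py .5520 .1640 .1235 -96.9;  python3 rel.py w16.png .133
```

```text
t 29.35 pos [0.5499 0.1641 0.1238] jaw ang -96.88 tilt x [-0.e+00  3.e-04 -1.e+00] F [-0.62  0.39 -0.17] M [-0.03  0.04  0.02] open 0.0087 j [ 0.03  0.42 -0.46  1.86  0.24  0.91 -2.24]
shift tool mm [ 0.3  2.1 -0.2]
rotvec deg [ 0.02 -0.02  0.  ]
front edge x -30 -0.0295 front edge x -15 -0.0494 front edge x 0 -0.049 front edge x 15 -0.0493 front edge x 30 -0.0296 
y edges -0.0483818683950028 0.04830306900744691 z 0.11768359264438005
block 730 x [-0.0635 -0.0539 -0.0478] y [-0.0045  0.      0.0042] z 0.135
```

View pics/w16.png

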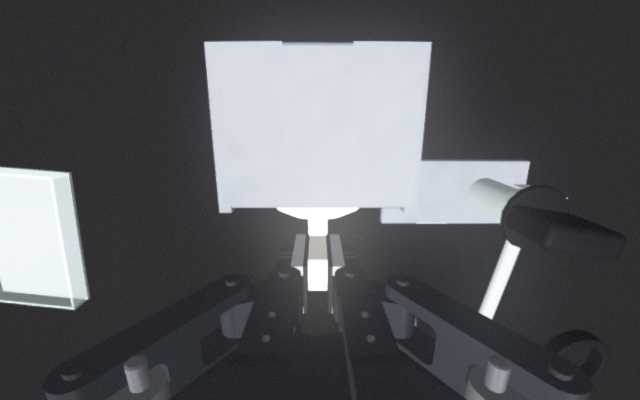

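Call:
arm_command(
  rows=[
    [0, 0, 0, 0, 0.8, 0, 0],
    [0, 0, 0, 0, 0.8, 0, 0],
    [0, 0, 0, 0.6, 0, 0, 0],
    [0, 0, 0, 0.6, 0, 0, 0],
    [0, 0, 0, 0.6, 0, 0, 0],
    [0, 0, 0, 0, 0, 0, 0],
    [0, 0, 0, 0, 0, 0, 0],
    [0, 0, 0, 0, 0, 0, 0],
  ],
)

```text
time_s: 30.2
ee_pos: [0.5515, 0.1639, 0.122]
ee_rot: [3.079, 1.57, 1.388]
wrist_force: [-0.4, -0.2, -0.8]
opening: 0.0087
```

```bash
python3 st.py .5520 .1640 .1235 -96.9
```

```text
t 30.2 pos [0.5515 0.1639 0.122 ] jaw ang -96.89 tilt x [ 1.e-04  3.e-04 -1.e+00] F [-0.37 -0.17 -0.83] M [0.02 0.01 0.03] open 0.0087 j [ 0.02  0.43 -0.46  1.86  0.24  0.91 -2.24]
shift tool mm [-1.5  0.5 -0.1]
rotvec deg [ 0.01 -0.02 -0.  ]
```

Call:
arm_command(
  rows=[
    [0, 0, 0, 0.4, 0, 0, 0],
    [0, 0, 0, 0.4, 0, 0, 0],
    [0, 0, 0, 0, 0, 0, 0],
    [0, 0, 0, 0, 0, 0, 0],
    [0, 0, 0, 0, 0, 0, 0],
    [0, 0, 0, 0, 0, 0, 0],
    [0, 0, 0, 0, 0, 0, 0],
    [0, 0, 0, 0, 0, 0, 0],
  ],
)

```text
time_s: 31.0
ee_pos: [0.5516, 0.1639, 0.1212]
ee_rot: [2.85, 1.57, 1.159]
wrist_force: [0.7, 0.0, 0.3]
opening: 0.0085
```

```bash
python3 st.py .5520 .1640 .1235 -96.9; python3 rel.py w17.png .133
```

```text
t 31.0 pos [0.5516 0.1639 0.1212] jaw ang -96.89 tilt x [ 1.e-04  3.e-04 -1.e+00] F [0.68 0.02 0.31] M [ 0.01  0.02 -0.02] open 0.0085 j [ 0.02  0.43 -0.46  1.86  0.24  0.9  -2.24]
shift tool mm [-2.3  0.4 -0.2]
rotvec deg [ 0.01 -0.02 -0.01]
front edge x -30 -0.0296 front edge x -15 -0.0479 front edge x 0 -0.0472 front edge x 15 -0.0477 front edge x 30 -0.0296 
y edges -0.04849776219184218 0.04838304213786748 z 0.11768755875471065
block 884 x [-0.0617 -0.0503 -0.0426] y [-0.0103 -0.0002  0.0102] z 0.1325
```

Call:
arm_command(
  rows=[
    [0, 0, 0, 0.4, 0, 0, 0],
    [0, 0, 0, 0.4, 0, 0, 0],
    [0, 0, 0, 0.4, 0, 0, 0],
    [0, 0, 0, 0, 0, 0, 0],
    [0, 0, 0, 0, 0, 0, 0],
    [0, 0, 0, 0, 0, 0, 0],
    [0, 0, 0, 0, 0, 0, 0],
    [0, 0, 0, 0, 0, 0, 0],
  ],
)

```text
time_s: 31.85
ee_pos: [0.5515, 0.1639, 0.1202]
ee_rot: [2.964, 1.571, 1.273]
wrist_force: [-2.3, -0.3, 3.8]
opening: 0.0087
```

```bash
python3 st.py .5520 .1640 .1235 -96.9
```

```text
t 31.85 pos [0.5515 0.1639 0.1202] jaw ang -96.88 tilt x [ 1.e-04  2.e-04 -1.e+00] F [-2.32 -0.28  3.81] M [-0.2   0.3  -0.05] open 0.0087 j [ 0.02  0.43 -0.46  1.86  0.24  0.9  -2.24]
shift tool mm [-3.3  0.5 -0.1]
rotvec deg [ 0.02 -0.01 -0.  ]
```

Call:
arm_command(
  rows=[
    [0, 0, 0, -0.2, 0, 0, 0],
    [0, 0, 0, 0, 0, 0, 0],
    [0, 0, 0, 0, 0, 0, 15],
    [0, 0, 0, 0, 0, 0, 25],
    [0, 0, 0, 0, 0, 0, 35],
    [0, 0, 0, 0, 0, 0, 35],
    [0, 0, 0, 0, 0, 0, 35],
    [0, 0, 0, 0, 0, 0, 35],
  ],
)

```text
time_s: 32.65
ee_pos: [0.5515, 0.1639, 0.1201]
ee_rot: [-3.008, 1.57, 1.584]
wrist_force: [-0.1, -0.3, -0.3]
opening: 0.03
```

Call:
arm_command(
  rows=[
    [0, 0, 0, -10, 0, 0, 35],
    [0, 0, 0, -20, 0, 0, 35],
    [0, 0, 0, -30, 0, 0, 35],
    [0, 0, 0, -20, -15, 0, 35],
    [0, 0, 0, 0, -20, 10, 35],
    [0, 0, 0, 0, 0, 0, 35],
    [0, 0, 0, 0, 0, 0, 35],
    [0, 0, 0, 0, 0, 0, 35],
  ],
)

```text
time_s: 33.45
ee_pos: [0.5162, 0.1581, 0.2003]
ee_rot: [2.384, 1.57, 0.693]
wrist_force: [0.1, 0.7, -0.3]
opening: 0.0297
```

```bash
python3 st.py;python3 rel.py w18.png .1315; python3 rel.py w18b.png .0775; python3 - <<'E'
from h import *
c=cam('scene','s8.png'); cv2.imwrite('pics/s8z.png',cv2.resize(c['color'][140:290,340:500],None,fx=4.5,fy=4,interpolation=cv2.INTER_CUBIC))
E
```

```text
t 33.45 pos [0.5162 0.1581 0.2003] jaw ang -96.91 tilt x [ 7.e-04  6.e-04 -1.e+00] F [ 0.15  0.71 -0.28] M [-0.04  0.04  0.06] open 0.0297 j [ 0.07  0.26 -0.5   1.89  0.15  1.03 -2.19]
front edge x -30 -0.0299 front edge x -15 -0.0299 front edge x 0 -0.0469 front edge x 15 -0.0299 front edge x 30 -0.0298 
y edges -0.048551017181595935 0.04853067560504665 z 0.11763003796144869
block 356 x [-0.0622 -0.0542 -0.0467] y [-0.0052 -0.0004  0.0046] z 0.1316
front edge x -30 -0.03 front edge x -15 -0.03 front edge x 0 -0.0469 front edge x 15 -0.0299 front edge x 30 -0.0299 
y edges -0.048472502790648936 0.04809524081801042 z 0.11763360010063276Traceback (most recent call last):
  File "rel.py", line 14, in <module>
    print('block',b.sum(),'x',np.percentile(x[b],[1,50,99]).round(4),'y',np.percentile(y[b],[1,50,99]).round(4),'z',np.median(P[b][:,2]).round(4))
                              ~~~~~~~~~~~~~^^^^^^^^^^^^^^^^
    return _quantile_unchecked(
        a, q, axis, out, overwrite_input, method, keepdims, weights)
    return _ureduce(a,
                    func=_quantile_ureduce_func,
    ...<5 lines>...
                    overwrite_input=overwrite_input,
                    method=method)
    r = func(a, **kwargs)
    result = _quantile(arr,
                       quantiles=q,
    ...<2 lines>...
                       out=out,
                       weights=wgt)
    slices_having_nans = np.isnan(arr[-1, ...])
                                  ~~~^^^^^^^^^
IndexError: index -1 is out of bounds for axis 0 with size 0
```

View pics/w18.png

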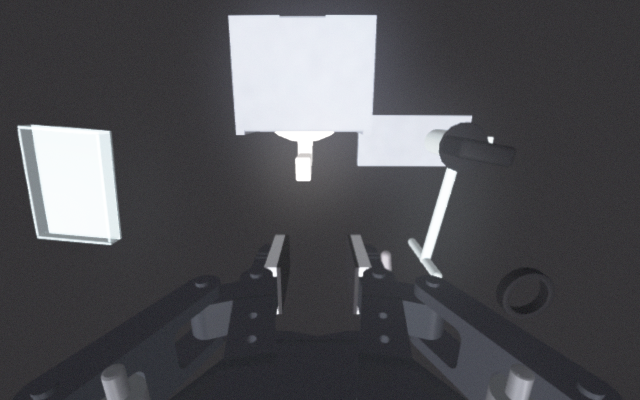

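View pics/s8z.png

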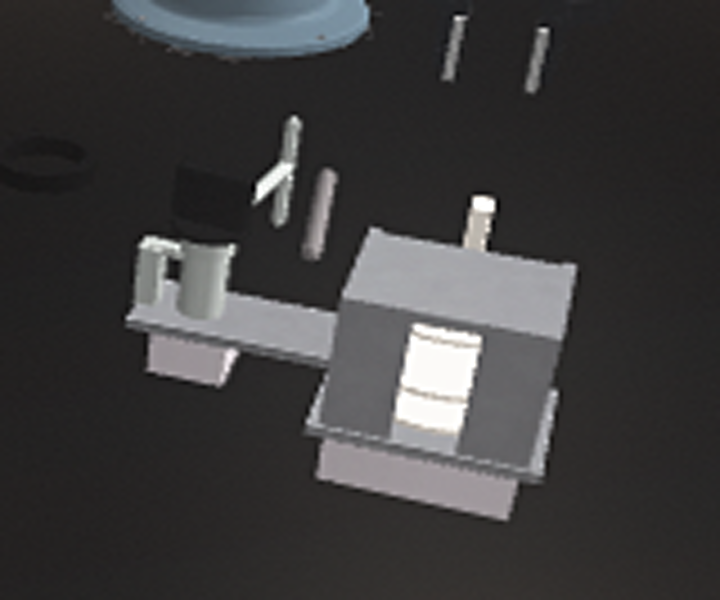

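The open plate is home in the top slot and released: its block is at x ≈ -54.5 mm and y ≈ 0, and its height fits. Next is the latch, but first I'll check the white post beside the knob.

```bash
python3 - <<'E'
from h import *
c=cam('wrist'); P=cloud(c); hsv=cv2.cvtColor(c['color'],cv2.COLOR_BGR2HSV)
k=np.array([.547,.037])
d=P[...,:2]-k; r=np.hypot(d[...,0],d[...,1])
br=hsv[...,2]>120
for lo in range(30,140,6):
    s=br&(P[...,2]>lo/1000)&(P[...,2]<(lo+6)/1000)&(r<.05)
    if s.sum()>3: print(lo,s.sum(),'dx',np.percentile(d[s][:,0],[2,98]).round(3),'dy',np.percentile(d[s][:,1],[2,98]).round(3))
s=(P[...,2]>.126)&(P[...,2]<.14)&(r<.04)&(hsv[...,2]<100)
print('knob',s.sum(),np.median(P[s],0),cv2.minAreaRect((P[s][:,:2]*1000).astype(np.float32)))
t=cam('top'); cv2.imwrite('pics/t2.png',cv2.resize(t['color'][190:280,200:320],None,fx=6,fy=6,interpolation=cv2.INTER_CUBIC))
E
python3 st.py .5468 .0372 .20 -16.7
```

```text
30 29 dx [-0.019  0.029] dy [-0.029  0.04 ]
36 2690 dx [-0.022  0.027] dy [-0.026  0.047]
42 54 dx [-0.007  0.011] dy [0.002 0.012]
48 59 dx [-0.009  0.012] dy [0.    0.012]
54 71 dx [-0.009  0.012] dy [-0.002  0.012]
60 68 dx [-0.009  0.012] dy [0.002 0.012]
66 56 dx [-0.006  0.01 ] dy [0.005 0.012]
72 33 dx [-0.003  0.008] dy [-0.035  0.012]
78 5 dx [0.    0.007] dy [0.012 0.014]
84 282 dx [-0.047 -0.018] dy [0.004 0.017]
90 165 dx [-0.047  0.019] dy [-0.004  0.019]
96 13 dx [-0.018  0.019] dy [-0.019  0.015]
126 4 dx [0.006 0.006] dy [-0.004 -0.002]
knob 1176 [0.54752394 0.0383071  0.13039123] ((546.9118041992188, 36.620689392089844), (40.56690216064453, 14.195316314697266), 73.47272491455078)
t 33.7 pos [0.5159 0.1582 0.1998] jaw ang -96.89 tilt x [-5.e-04  6.e-04 -1.e+00] F [-0.35 -0.71 -0.69] M [ 0.04  0.05 -0.02] open 0.03 j [ 0.07  0.27 -0.5   1.89  0.15  1.03 -2.19]
shift tool mm [ -0.3  45.2 116.5]
rotvec deg [-8.019e+01 -5.000e-02  1.000e-02]
```

View pics/t2.png

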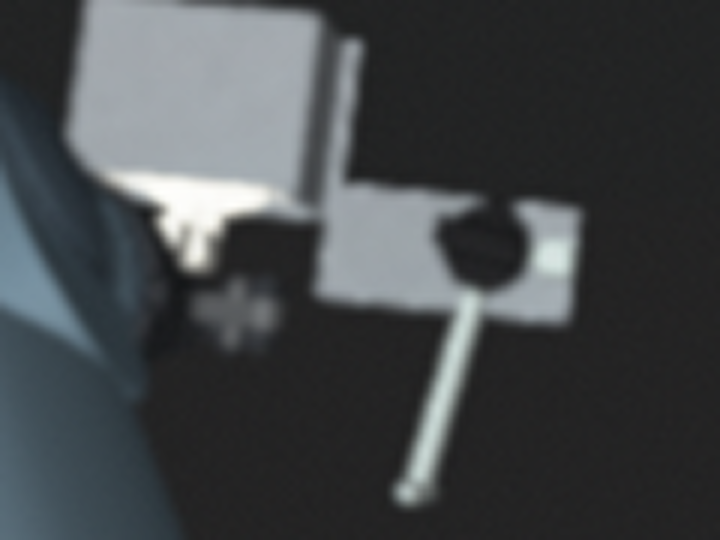

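The post tops out at z ≈ 0.075, well below the fingertips at about 0.10. Moving over the knob.

Call:
arm_command(
  rows=[
    [0, 0, 0, 0, 11, 29, 45],
    [0, 0, 0, 0, 11, 29, 45],
    [0, 0, 0, 0, 11, 29, 45],
    [0, 0, 0, 0, 12, 29.5, 45],
    [-8, 0, 0, 0, 0, 0, 45],
    [-8, 0, 0, 0, 0, 0, 45],
    [-8, 0, 0, 0, 0, 0, 45],
    [-8, 0, 0, 0, 0, 0, 45],
  ],
)

```text
time_s: 34.5
ee_pos: [0.5465, 0.037, 0.1999]
ee_rot: [3.115, 1.57, 1.988]
wrist_force: [-0.2, 0.3, -0.5]
opening: 0.0384
```

Call:
arm_command(
  rows=[
    [-8, 0, 0, 0, 0, 0, 45],
    [-8, 0, 0, 0, 0, 0, 45],
    [-8, 0, 0, 0, 0, 0, 45],
    [-8, 0, 0, 0, 0, 0, 45],
    [-8, 0, 0, 0, 0, 0, 45],
    [-8.2, 0, 0, 0, 0, 0, 45],
    [0, 0, 0, 0, 0, 0, 45],
    [0, 0, 0, 0, 0, 0, 45],
  ],
)

```text
time_s: 35.3
ee_pos: [0.5464, 0.037, 0.1999]
ee_rot: [2.269, 1.57, 1.975]
wrist_force: [0.0, -0.5, -0.1]
opening: 0.0386
```

Call:
arm_command(
  rows=[
    [0, 0, 0, 0, 0, 0, 45],
    [0, 0, 0, 0, 0, 0, 45],
    [0, 0, 0, 0, 0, 0, 45],
    [0, 0, 0, 0, 0, 0, 45],
    [0, 0, 0, 0, 0, 0, 45],
    [0, 0, 0, 0, 0, 0, 45],
    [0, 0, 0, 0, 0, 0, 45],
    [0, 0, 0, 0, 0, 0, 45],
  ],
)

```text
time_s: 36.1
ee_pos: [0.5463, 0.0371, 0.2001]
ee_rot: [1.651, 1.57, 1.36]
wrist_force: [0.4, -0.5, -0.6]
opening: 0.0386
```

```bash
python3 st.py .5469 .0370 .117 -16.7; python3 - <<'E'
from h import *
c=cam('wrist','w19.png'); P=cloud(c); hsv=cv2.cvtColor(c['color'],cv2.COLOR_BGR2HSV)
k=np.array([.547,.037])
d=P[...,:2]-k; r=np.hypot(d[...,0],d[...,1])
s=(P[...,2]>.126)&(P[...,2]<.14)&(r<.04)&(hsv[...,2]<100)
print('knob',s.sum(),np.median(P[s],0),cv2.minAreaRect((P[s][:,:2]*1000).astype(np.float32)))
E
```

```text
t 36.1 pos [0.5463 0.0371 0.2001] jaw ang -16.69 tilt x [ 1.e-04  3.e-04 -1.e+00] F [ 0.39 -0.51 -0.6 ] M [ 0.03  0.   -0.04] open 0.0386 j [ 0.41  0.3  -0.64  1.86  0.21  1.04 -0.6 ]
shift tool mm [83.1  0.1  0.6]
rotvec deg [ 0.01 -0.   -0.02]
knob 992 [0.54729691 0.03826767 0.13042838] ((546.9202270507812, 36.903724670410156), (39.706092834472656, 13.801959991455078), 73.77533721923828)
```

View pics/w19.png

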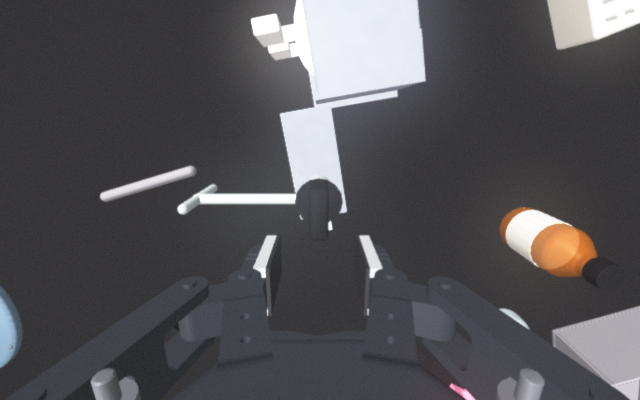

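The bar at (319,200) is aligned between the jaws, and the bottle is well clear. Descending and gripping.

Call:
arm_command(
  rows=[
    [0, 0, 0, 20, 0, 0.5, 45],
    [0, 0, 0, 20, 0, 0, 45],
    [0, 0, 0, 20, 0, 0, 45],
    [0, 0, 0, 15, 0, 0, 45],
    [0, 0, 0, 8, 0, 0, 45],
    [0, 0, 0, 0, 0, 0, 45],
    [0, 0, 0, 0, 0, 0, 45],
    [0, 0, 0, 0, 0, 0, 0],
  ],
)

```text
time_s: 36.95
ee_pos: [0.5478, 0.0372, 0.1182]
ee_rot: [0.471, 1.568, 0.18]
wrist_force: [0.7, -0.4, 0.3]
opening: 0.0251
```

Call:
arm_command(
  rows=[
    [0, 0, 0, 0, 0, 0, 0],
    [0, 0, 0, 0, 0, 0, 0],
    [0, 0, 0, 0, 0, 0, 0],
    [0, 0, 0, 0, 0, 0, 0],
    [0, 0, 0, 0, 0, 0, 0],
    [0, 0, 0, 0, 0, 0, 0],
    [0, 0, 0, 0, 0, 0, 0],
    [0, 0, 0, 0, 0, 0, 0],
  ],
)

```text
time_s: 37.75
ee_pos: [0.5473, 0.0372, 0.1183]
ee_rot: [0.4, 1.57, 0.109]
wrist_force: [-1.9, 0.3, 6.0]
opening: 0.0128
```

```bash
python3 st.py .5469 .0370 .117 -16.7
```

```text
t 37.75 pos [0.5473 0.0372 0.1183] jaw ang -16.69 tilt x [ 1.2e-03  1.0e-04 -1.0e+00] F [-1.93  0.34  5.96] M [0.06 0.49 0.01] open 0.0128 j [ 0.37  0.41 -0.6   1.92  0.3   0.89 -0.67]
shift tool mm [ 1.3 -0.3 -0.3]
rotvec deg [ 0.01  0.07 -0.03]
```

Gripped. Turning clockwise.

Call:
arm_command(
  rows=[
    [4, 0, 0, 0, 0, 0, 0],
    [5, 0, 0, 0, 0, 0, 0],
    [5, 0, 0, 0, 0, 0, 0],
    [5, 0, 0, 0, 0, 0, 0],
    [5, 0, 0, 0, 0, 0, 0],
    [5, 0, 0, 0, 0, 0, 0],
    [5, 0, 0, 0, 0, 0, 0],
    [5, 0, 0, 0, 0, 0, 0],
  ],
)

```text
time_s: 38.55
ee_pos: [0.5476, 0.037, 0.1183]
ee_rot: [0.906, 1.569, -0.069]
wrist_force: [-1.5, 0.2, 5.2]
opening: 0.0129
```

```bash
python3 st.py .5469 .0370 .117 -96.9
```

```text
t 38.55 pos [0.5476 0.037  0.1183] jaw ang -55.86 tilt x [ 1.9e-03 -1.0e-04 -1.0e+00] F [-1.53  0.22  5.18] M [-0.1   0.26  0.07] open 0.0129 j [ 0.26  0.39 -0.47  1.93  0.23  0.87 -1.3 ]
shift tool mm [ 1.3 -0.6 -0.4]
rotvec deg [ 4.104e+01  3.000e-02 -1.100e-01]
```

Call:
arm_command(
  rows=[
    [5, 0, 0, 0, 0, 0, 0],
    [5, 0, 0, 0, 0, 0, 0],
    [5, 0, 0, 0, 0, 0, 0],
    [5, 0, 0, 0, 0, 0, 0],
    [5, 0, 0, 0, 0, 0, 0],
    [5, 0, 0, 0, 0, 0, 0],
    [5, 0, 0, 0, 0, 0, 0],
    [0, 0, 0, 0, 0, 0, 0],
  ],
)

```text
time_s: 39.35
ee_pos: [0.5477, 0.0367, 0.1183]
ee_rot: [1.404, 1.569, -0.18]
wrist_force: [-1.1, -0.3, 5.2]
opening: 0.0127
```

```bash
python3 st.py .5469 .0370 .117 -96.9;python3 - <<'E'
from h import *
cam('wrist','w20.png')
E
```

```text
t 39.35 pos [0.5477 0.0367 0.1183] jaw ang -90.72 tilt x [ 2.1e-03 -4.0e-04 -1.0e+00] F [-1.09 -0.31  5.22] M [-0.19  0.32 -0.11] open 0.0127 j [ 0.16  0.37 -0.35  1.93  0.17  0.86 -1.86]
shift tool mm [ 1.3 -0.8 -0.3]
rotvec deg [ 6.18  0.01 -0.12]
```

View pics/w20.png

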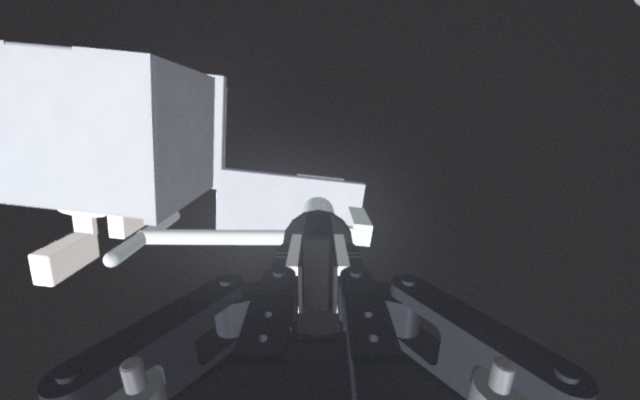

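The bar has turned about 74°, and the rod now swings across the front of the plates. A last few degrees, then I'll release.

Call:
arm_command(
  rows=[
    [3, 0, 0, 0, 0, 0, 0],
    [2.5, 0, 0, 0, 0, 0, 0],
    [0, 0, 0, 0, 0, 0, 0],
    [0, 0, 0, 0, 0, 0, 0],
    [0, 0, 0, 0, 0, 0, 20],
    [0, 0, 0, 0, 0, 0, 30],
    [0, 0, 0, 0, 0, 0, 40],
    [0, 0, 0, 0, 0, 0, 40],
  ],
)

```text
time_s: 40.2
ee_pos: [0.5466, 0.037, 0.1168]
ee_rot: [-2.205, 1.57, 2.4]
wrist_force: [0.2, 0.4, -0.1]
opening: 0.034
```

Call:
arm_command(
  rows=[
    [0, 0, 0, 0, 0, 0, 40],
    [0, 0, 0, -10, 0, 0, 40],
    [0, 0, 0, -20, 0, 0, 40],
    [0, 0, 0, -30, 0, 0, 40],
    [0, 0, 0, -40, 0, 0, 40],
    [0, 0, 0, -20, -30, 0, 40],
    [0, 0, 0, 0, 0, 0, 40],
    [0, 0, 0, 0, 0, 0, 40],
  ],
)

```text
time_s: 41.0
ee_pos: [0.5172, 0.0402, 0.2382]
ee_rot: [1.592, 1.568, -0.086]
wrist_force: [1.0, -0.2, 0.7]
opening: 0.0339
```

```bash
python3 st.py; python3 rel.py w21.png .1315; python3 - <<'E'
from h import *
c=cam('wrist'); P=cloud(c); hsv=cv2.cvtColor(c['color'],cv2.COLOR_BGR2HSV)
k=np.array([.547,.037])
d=P[...,:2]-k; r=np.hypot(d[...,0],d[...,1])
s=(P[...,2]>.126)&(P[...,2]<.14)&(r<.04)&(hsv[...,2]<100)
print('knob',s.sum(),np.median(P[s],0),cv2.minAreaRect((P[s][:,:2]*1000).astype(np.float32)))
c=cam('scene','s9.png'); cv2.imwrite('pics/s9z.png',cv2.resize(c['color'][140:290,280:500],None,fx=3.5,fy=3.8,interpolation=cv2.INTER_CUBIC))
E
```

```text
t 41.0 pos [0.5172 0.0402 0.2382] jaw ang -96.16 tilt x [ 2.5e-03 -2.0e-04 -1.0e+00] F [ 0.96 -0.16  0.68] M [-0.01 -0.02  0.02] open 0.0339 j [ 0.18  0.16 -0.37  1.9   0.07  1.08 -1.89]
front edge x -30 -0.0301 front edge x -15 -0.0438 front edge x 0 -0.0465 front edge x 15 -0.0295 front edge x 30 -0.0296 
y edges -0.04910196507005479 0.049038870268306056 z 0.11753532498209589
block 286 x [-0.0619 -0.054  -0.0464] y [-0.006  -0.0015  0.0046] z 0.1313
knob 806 [0.54763849 0.03619721 0.13038919] ((546.9124145507812, 36.20574951171875), (13.853586196899414, 39.6176643371582), 81.778564453125)
```

View pics/w21.png

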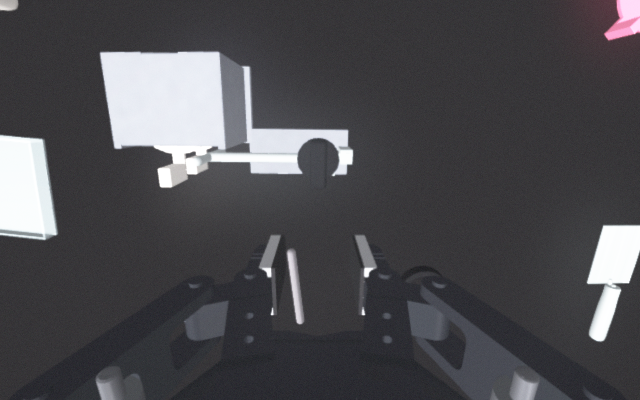

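View pics/s9z.png

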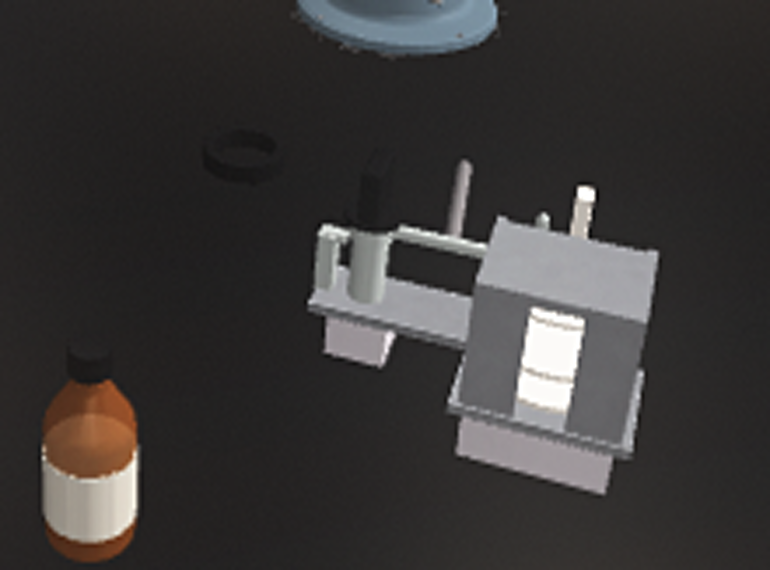

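```bash
python3 - <<'E'
from h import *
a=cv2.imread('pics/s6.png').astype(int); b=cv2.imread('pics/s9.png').astype(int)
for v in range(220,256): print(v,a[v,430:446:5].mean(1).round().astype(int),b[v,430:446:5].mean(1).round().astype(int)) if v%2==0 else 0
c=cam('wrist'); P=cloud(c)
rx=np.array([np.cos(np.radians(-6.9)),np.sin(np.radians(-6.9))]); ry=np.array([-rx[1],rx[0]]); o=np.array([.605,.1576])
x=(P[...,:2]-o)@rx; y=(P[...,:2]-o)@ry
for z,n in ((.0775,'solid block top'),(.1315,'open block top')):
    s=(abs(P[...,2]-z)<.003)&(abs(y)<.012)&(x<-.033)&(x>-.08)
    print(n,s.sum(), np.percentile(x[s],[2,98]).round(4) if s.sum() else '', np.percentile(y[s],[2,98]).round(4) if s.sum() else '')
q=P[(P[...,2]>.07)&(P[...,2]<.12)&(y<-.012)&(y>-.04)&(x<-.04)&(x>-.1)]
print('rod',len(q), ((q[:,:2]-o)@rx).min() if len(q) else '',((q[:,:2]-o)@ry).mean() if len(q) else '')
E
```

```text
220 [ 99  97 101 158] [100  97 100 158]
222 [ 93 255 160 101] [ 97 255 160 100]
224 [ 88 250 252 255] [ 90 177 254 255]
226 [145 250 250 254] [147 252 231 199]
228 [218 250 250 255] [218 250 250 255]
230 [251 250 250 243] [251 250 250 243]
232 [255 250 250 142] [255 250 250 142]
234 [254 250 250  85] [254 250 250  85]
236 [245 251 250  90] [245 251 250  91]
238 [248 204 252  97] [249 205 252  96]
240 [250 254 217 100] [251 254 217 100]
242 [250 250 250 101] [250 250 250 101]
244 [253 250 250 102] [253 250 250 102]
246 [172 245 253 101] [173 245 253 101]
248 [169 170 183 103] [168 170 184 101]
250 [167 169 171 101] [168 169 171 102]
252 [ 95 166 174  99] [ 96 166 174  97]
254 [129 104  99 114] [130 105  99 115]
solid block top 150 [-0.0616 -0.0458] [-0.0056  0.0041]
open block top 261 [-0.0619 -0.0466] [-0.0053  0.0044]
rod 239 -0.04686350937875988 -0.028089455287476944
```

```bash
python3 st.py; python3 -c "
from plant import env
print(env.close_job())"
```

```text
t 41.2 pos [0.5167 0.0398 0.2359] jaw ang -96.2 tilt x [-2.1e-03  3.0e-04 -1.0e+00] F [-0.34 -0.19 -0.63] M [-0.03 -0.    0.04] open 0.0342 j [ 0.18  0.17 -0.37  1.9   0.07  1.08 -1.89]
the job is handed in; nothing more can be done
None
```

I put both plates back in the rack, closed the latch and handed the job in at 41.2 s. The hand-in gave no verdict.

- **Solid plate:** it is in the lowest slot and released. By the camera its disc is about +2 mm from home in x and 0 in y, lying at the right height. The scene view of it did not change afterwards.
- **Open plate:** it is in the top slot and released, about +1.8 mm from home in x and 0 in y, at the right height.
- **Latch:** the bar now lies at about -8° in the world, which is about 1.4 rad of turn (closed), and the rod stands across the front of the plates.
- **Bottle, stored plate and arm:** the bottle stands, the stored plate shows no movement, and the arm is clear with no contact force.

**One disagreement:** when I pushed the solid plate in, it touched the back stops where the camera put the disc about 3.5 mm past home. I left it about 1.5 mm short of the stops, and placed the open plate to the same camera position without touching its stops. Both readings are inside the limits: about +2 mm by the camera, and -1.5 to -2 mm by the stops.

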